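# Fit the counter display lights

### The job

Set up the display lights: drop the T-shaped foot of each light from the wooden block into the wide mouth of the rail, slide it along the slot to a free marked station and give it a quarter turn so that it locks there with its lens facing the front of the rail (the side nearer the robot). When every light is locked, and not before, plug the white power block fully home in the socket on the rail, then slide the switch beside it back to on. Leave the pet bowl, the treat tin and the carton where they are.

Things in the scene. Friction and masses are not known exactly. Their poses are not given: they have to be found in the camera images.
- rail: aluminium light rail fixed to the counter, 382 long (its y) x 54 wide x 28 high (on 5 mm feet); origin at the centre of its underside, front = its -x side. T-slot along the top: neck 14 wide, lips 6 thick, channel below 24 wide, 11 high, floor 11 above the counter. Along +y: loading mouth, stations 1, 2, 3 (70 apart), then the black power feed (62 wide, 35 high) with socket and switch (mm)
- rail_mouth (a point): centre of the loading mouth, at the rail's top (28 mm above the counter), 70 mm before station_1: opening 26 across the rail (x) by 42 along it (y), tapering on the +y side into the 14 mm neck; the only place where a light's foot goes in, long side along the slot
- socket (a point): where the centre of the power block's underside lies when fully home: 21 mm above the counter on the socket's axis; axes as the rail's. The socket is a well 44 (x) by 52 (y) mm, rim 35 mm above the counter, 18 mm deep, 65 mm past station_3
- rack: plain wooden block, 74 x 232 (its y) x 26 high, fixed, with three pockets 38 (x) x 30 (y), 78 apart along its y, in which the lights stand, flanges on its top; origin at the centre of its underside (mm)
- power_block: white power module, 38 high, standing free on the counter: black foot 40 (x) x 48 (y) x 14 high, above it a white body 46 (x) x 56 (y) x 24 high whose underside seats on the socket rim; origin at the centre of its underside, z up; fits the socket either way round (yaw of the rail, or half a turn from it), 2 clearance a side; 110 to 225 g. Grip the body across its 46 (mm)
- station_1 (a point): station 1 (nearest the mouth), marked by a dark line on each lip: where a light's origin lies when its foot hangs there (12 mm above the counter); axes as the rail's. Here the channel widens to a round pocket 41 mm across, so a foot can be turned crosswise; turned, it can be neither slid (4 mm play) nor lifted (2 mm play)
- station_2 (a point): station 2 (the middle one), marked by a dark line on each lip: where a light's origin lies when its foot hangs there (12 mm above the counter); axes as the rail's. Here the channel widens to a round pocket 41 mm across, so a foot can be turned crosswise; turned, it can be neither slid (4 mm play) nor lifted (2 mm play)
- station_3 (a point): station 3 (nearest the socket), marked by a dark line on each lip: where a light's origin lies when its foot hangs there (12 mm above the counter); axes as the rail's. Here the channel widens to a round pocket 41 mm across, so a foot can be turned crosswise; turned, it can be neither slid (4 mm play) nor lifted (2 mm play)
- light_1: display light, 66 high, 120 g, may be absent; origin at the centre of its underside, z up, lens on its -x side. From below: steel T-foot 32 (x) x 18 (y) x 8 high, neck 8 across, flange 40 across with underside at 16 (rests on rail or rack), post 16 across from 21 to 34, white housing 58 (x) x 32 (y), centre at 50, x from -29 to +29: grip it across the 32, above the post (mm)
- light_1_lens (a point): centre of the lens of light_1, 29 from its axis towards its -x, 50 above its underside
- light_2: display light, 66 high, 120 g, may be absent; origin at the centre of its underside, z up, lens on its -x side. From below: steel T-foot 32 (x) x 18 (y) x 8 high, neck 8 across, flange 40 across with underside at 16 (rests on rail or rack), post 16 across from 21 to 34, white housing 58 (x) x 32 (y), centre at 50, x from -29 to +29: grip it across the 32, above the post (mm)
- light_2_lens (a point): centre of the lens of light_2, 29 from its axis towards its -x, 50 above its underside
- light_3: display light, 66 high, 120 g, may be absent; origin at the centre of its underside, z up, lens on its -x side. From below: steel T-foot 32 (x) x 18 (y) x 8 high, neck 8 across, flange 40 across with underside at 16 (rests on rail or rack), post 16 across from 21 to 34, white housing 58 (x) x 32 (y), centre at 50, x from -29 to +29: grip it across the 32, above the post (mm)
- light_3_lens (a point): centre of the lens of light_3, 29 from its axis towards its -x, 50 above its underside
- switch (a joint): slide switch on top of the power feed, just past the socket: 0 off (front end of its travel), 0.016 m on (slid back, towards the rail's +x); stays where it is left, slides with 1.5 N
- switch_cap (a point): centre of the top of the switch's grey cap, 50 mm above the counter, 58 mm past the socket; the cap is 14 (x) x 12 (y) mm and stands 14 mm above the feed's top
- bowl: green pet bowl, 164 across x 61 high, bystander; origin at the centre of its underside (mm)
- tin: teal treat tin, 72 x 107 x 60 high, bystander; origin at the centre of its underside (mm)
- carton: white carton, 62 x 135 x 28 high, bystander; origin at the centre of its underside (mm)
Things that resemble listed ones, but are neither listed nor needed, are in the scene too. Leave any green look-alike of the power_block alone.

How it is judged:
By the outcome, as a careful person would: the job done as asked, in the order asked, and still so for the second after the job is handed in, with the robot touching nothing.
Of light_1, light_2, light_3 only 2 to 3 are there at a start; the rules pass over those that are not, and their reading is None.
At some moment in a run one of power_block may be knocked a few centimetres aside while the robot is not near it.
It also fails if it takes over 208 s, if anything falls off the work surface, if the arm or the gripper's body presses on something with over 40 N, if the wrist force passes 120 N, or if a joint passes its speed limit or range.

### The arm

A 7-joint arm with a two-finger parallel gripper is mounted at the origin on the work surface; the furniture and walls round the work are solid. World frame = base frame: x ahead of the robot, y to its left, z up, the work surface at z = 0. Lengths are in m, angles in rad, forces in N, time in s.
With the tool pointing down it reaches from about 0.425 to 0.925 m from the base axis. Payload 6.8 kg.
Tool frame: the origin (TCP) lies on the centre line of the jaws, within the pads' length; the fingertips stand 14 mm ahead of it and the grasp point (between the pads) lies 5 mm behind it; z points along the fingers, y is the line along which they close (so a half turn about z gives the same grasp; the last joint's range is limited). The gripper opens to 85 mm and grips with 20 to 120 N. Pads are 22 mm wide; open, the fingers measure 114 mm over their backs; the gripper's body (76 mm by 85 mm) begins 54 mm behind the grasp point. The pads swing forward as they close: fully open they stand 13 mm farther back than shut.
Start: joints at [1.186, 0.477, 0.022, 1.555, -0.011, 1.109, -0.083], TCP at [0.184, -0.649, 0.245] pointing down, gripper open.
Joint ranges: [-2.96, 2.96], [-0.34, 2.1], [-1.41, 1.46], [0.24, 2.44], [-1.37, 4.51], [0.17, 1.92], [-2.96, 2.96]. Speed limits (rad/s): [2.39, 2.39, 3.14, 3.14, 3.14, 3.14, 3.14].

### API

Orientations are given as a unit quaternion [w, x, y, z].
In Python, from station import bot gives the robot as it stands. The module is installed in compiled form; this text tells all that it offers.
- The arm moves only by the tool drive_tool, never from a script. Its argument "commands" is a list of rows, each an object with "hand": the opening, from 0 (shut) to 1 (fully open); "translation": the shift along the world's x, y, z in mm, a list of three; "angular": the turn, a rotation vector about the world's x, y, z in rad, a list of three. In form: [{"hand": hand, "translation": [tx, ty, tz], "angular": [ax, ay, az]}, ...]. A call has 1 to 12 rows; each row is the pose to reach, as a shift and turn from the pose commanded when the call began; what a row does not reach only later rows make up. A row lasts 1/8 s, in which the tool goes at most 62.5 mm and 10.7 degrees, less where a joint would pass 70% of its speed; a pose out of reach is approached as far as the arm can. A call with a gripper value outside its range is refused whole. The fingers move at their own pace and stop on an object; "force" is the grip in N (left out, the last holds). Time passes only in rows, so rows that repeat a pose let the fingers close. It gives the time, the measured TCP pose, the force, the opening and the grip force at its end, in the units of the state.
- bot.get_obs(): the state, without advancing time (a new reading comes with each control period).
- bot.read_camera(name): name is "side" or "top"; returns the picture (480x640x3 uint8, red, green, blue); there is no depth.
- bot.camera_model(name): a dict with "fx", "fy", "cx", "cy" (pixels), "view" (4x4, takes a point from world to camera coordinates). Camera axes: x right, y up, looking along -z (the intrinsics and any distortion apply to the point x, -y, -z); pixel columns grow to the right and rows downward; lengths in m; the calibration is good to about 2 mm. A picture is of the moment at which its call begins. camera_model takes no time and is no camera call.
- bot.hand_in(): hands the job in; it is judged then, once.
Trained networks look in the newest picture that a camera, given by its name, has taken for a name from the list of things; names that differ only in an ending like _2 or _b are one class to them, and where a whole thing is asked for, a point or a joint stands for the part that bears it (a point fixed in the world has none). Each returns a list of dicts, best first, with "score" (0 to 1); they miss things now and then, are a little off and sometimes report something else, mostly with a low value. They report only what shows in the picture. A call takes as long as a camera call. They do not tell look-alikes from the thing itself.
- bot.find_in(camera, query): "position" ([column, row] in pixels, amid what is visible of it).
- bot.outline_of(camera, query): "pixels" (480x640 bool, what is visible of it) and "position" ([column, row] in pixels, amid what is visible of it).
The state is a dict: "t": time; "q": joint angles; "joint_vel": joint speeds; "joint_torque": joint torques, N m; "eef_pos": TCP position; "tool_rot": TCP orientation; "contact_force": force on the tool from outside, world axes, zero at the start; "torque": the same for the moment, N m; "gripper_width": opening from 0.0 (shut) to 1.0 (fully open); "grasp_force": force on a finger pad.
Only numpy, scipy, OpenCV 4.12 (cv2) and the standard library are available. Lean on these libraries where they do the work, as an engineer would, in place of code of your own. Each camera call takes 0.05 s, during which the arm holds its last target. There are 200 camera calls.

## Working session

There is one attempt and no reset: what is moved stays moved. The work goes in short steps, Python scripts to look and compute and a tool call to move; the robot and the scene stay as the last step left them, time stands still between calls to the robot, and variables do not carry over. Pictures are saved under pics/ and viewed, at most 16 in all, crops included, and the job is handed in when it is done.

Besides the shell and the picture viewer there is one more tool, called after "Call:" by a JSON object that holds its "name" and its "arguments". drive_tool: Moves the arm, as the interface text tells. Its arguments: {"type":"object","properties":{"commands":{"type":"array","items":{"type":"object","properties":{"hand":{"type":"number"},"translation":{"type":"array","items":{"type":"number"}},"angular":{"type":"array","items":{"type":"number"}}}}},"force":{"type":"number"}},"required":["commands"]}

```bash
mkdir -p pics
cat > h.py <<'E'
import numpy as np, cv2
from station import bot
def shot(n,f=None):
    im=bot.read_camera(n)
    if f: cv2.imwrite('pics/'+f,im[:,:,::-1])
    return im
def proj(n,P):
    m=bot.camera_model(n); P=np.atleast_2d(P); V=np.array(m['view'])
    c=P@V[:3,:3].T+V[:3,3]; x,y,z=c[:,0],-c[:,1],-c[:,2]
    return np.c_[m['fx']*x/z+m['cx'],m['fy']*y/z+m['cy']]
def ray(n,p):
    m=bot.camera_model(n); V=np.array(m['view'])
    d=np.array([(p[0]-m['cx'])/m['fx'],-(p[1]-m['cy'])/m['fy'],-1.])
    R=V[:3,:3]; return -R.T@V[:3,3], R.T@d
def atz(n,p,z):
    o,d=ray(n,p); return o+d*(z-o[2])/d[2]
def tri(ps,pt):
    o1,d1=ray('side',ps);o2,d2=ray('top',pt)
    A=np.c_[d1,-d2]; s=np.linalg.lstsq(A,o2-o1,rcond=None)[0]
    a=o1+s[0]*d1;b=o2+s[1]*d2
    return (a+b)/2,np.linalg.norm(a-b)
E
python3 - <<'E'
from h import *
for n in('top','side'):
    shot(n,n+'0.png'); m=bot.camera_model(n); print(n,{k:(v if k!='view' else 0) for k,v in m.items()}, ray(n,(320,240)))
    for q in('rail','light_1','power_block','rack','switch'):
        print(q,[(np.round(d['position']).tolist(),round(d['score'],2)) for d in bot.find_in(n,q)])
print(bot.get_obs())
E
```

```text
top {'fx': 463.95884137047904, 'fy': 463.95884137047904, 'cx': 312.01209421248836, 'cy': 238.78357121331854, 'view': 0} (array([ 0.4028295 , -0.02259024,  1.14264882]), array([ 0.0758939 , -0.01129898, -0.99720396]))
rail [([303.0, 204.0], 0.63)]
light_1 [([446.0, 269.0], 0.86), ([381.0, 270.0], 0.83), ([411.0, 270.0], 0.7)]
power_block [([197.0, 268.0], 0.68), ([152.0, 252.0], 0.65)]
rack [([180.0, 196.0], 0.6), ([400.0, 269.0], 0.58), ([308.0, 283.0], 0.5)]
switch []
side {'fx': 556.0593483361093, 'fy': 556.0593483361093, 'cx': 316.8337774144331, 'cy': 236.80276102534415, 'view': 0} (array([ 0.40940955, -0.90656303,  0.8457987 ]), array([ 0.06696346,  0.74824678, -0.66008192]))
rail [([364.0, 254.0], 0.57)]
light_1 [([289.0, 327.0], 0.89), ([289.0, 368.0], 0.77), ([288.0, 298.0], 0.73), ([288.0, 384.0], 0.24)]
power_block [([299.0, 156.0], 0.92), ([280.0, 182.0], 0.63)]
rack [([287.0, 383.0], 0.94)]
switch [([352.0, 188.0], 0.61), ([362.0, 255.0], 0.59)]
{'t': 0.6, 'q': array([ 1.18589322,  0.47698419,  0.02242422,  1.5554006 , -0.01146814,
        1.10929721, -0.08307381]), 'joint_vel': array([-7.35311842e-04, -1.01840791e-04, -1.77122812e-04, -1.51521758e-03,
       -9.01635405e-05, -2.09713047e-04,  7.55527752e-04]), 'joint_torque': array([-1.78169150e-03, -5.96004510e+01,  1.60496045e+00, -2.81416583e+01,
        1.24973626e-02,  1.86217992e-03, -1.85596775e-05]), 'eef_pos': array([ 0.18445386, -0.64932828,  0.24531874]), 'tool_rot': array([ 2.21197061e-05,  9.90437939e-01,  1.37959010e-01, -8.22272998e-06]), 'contact_force': array([ 0.12803669,  0.12299978, -0.49051879]), 'torque': array([-0.04961783,  0.00026517, -0.03734715]), 'grasp_force': 0.0, 'gripper_width': 0.9993837344628008}
```

View pics/top0.png

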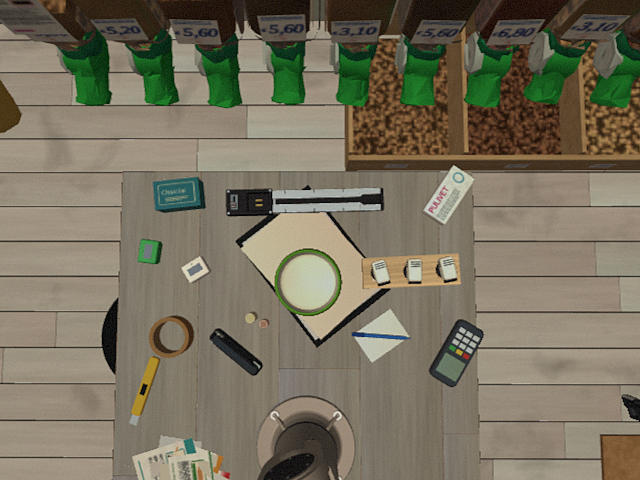

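View pics/side0.png

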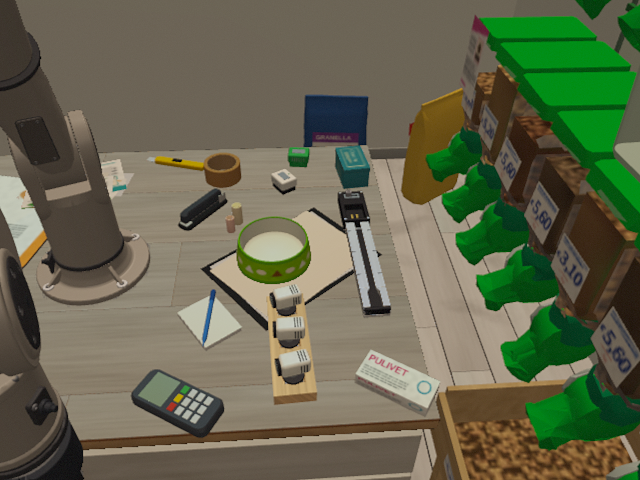

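The top view shows three lights on the rack, at about (381,270), (413,270) and (447,268). The rail runs from (228,203) to (383,199) with its feed on the left. The white block is at (195,269) and a green look-alike at (149,250). I'll enlarge these areas.

Run:
```python
from h import *
t=cv2.imread('pics/top0.png');s=cv2.imread('pics/side0.png')
R=lambda im,x0,x1,y0,y1,k:cv2.resize(im[y0:y1,x0:x1],None,fx=k,fy=k,interpolation=cv2.INTER_CUBIC)
out=np.zeros((600,800,3),np.uint8)
def put(a,x,y): out[y:y+a.shape[0],x:x+a.shape[1]]=a
put(R(t,220,390,180,220,4.7),0,0)      # rail
put(R(t,355,465,245,295,4),0,195)     # rack
put(R(t,175,225,250,290,4),450,195)   # block
put(R(s,255,325,280,380,4)[:200*2],0,400) if 0 else None
put(R(s,265,320,280,345,3),0,400)
put(R(s,330,395,185,315,3)[:200],170,400)
put(R(s,330,395,252,317,3),370,400)
put(R(s,265,305,160,200,4),570,400)
cv2.imwrite('pics/c1.png',out)
```

```text
(no output)
```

View pics/c1.png

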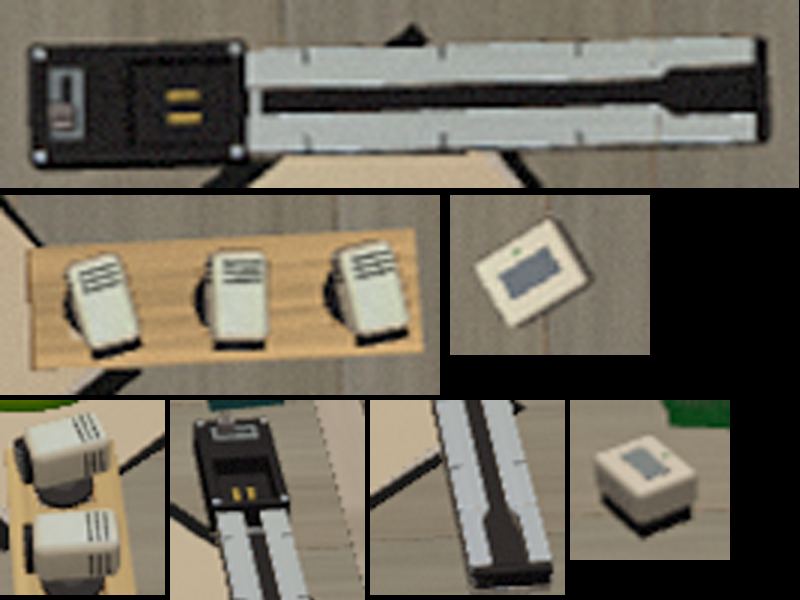

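```bash
cat >> h.py <<'E'
from scipy.optimize import minimize
def box(x0,x1,y0,y1,z0,z1): return np.array([[x,y,z] for x in(x0,x1) for y in(y0,y1) for z in(z0,z1)])/1000
def cyl(r,z0,z1): return np.array([[r*np.cos(a),r*np.sin(a),z] for a in np.arange(0,6.28,.4) for z in(z0,z1)])/1000
LIGHT=[box(-29,29,-16,16,34,66),cyl(20,16,21),cyl(8,21,34)]
BLOCK=[box(-20,20,-24,24,0,14),box(-23,23,-28,28,14,38)]
K=4
def sil(n,parts,p,roi):
    x0,y0,w,h=roi; m=np.zeros((h*K,w*K),np.uint8); c,s=np.cos(p[3]),np.sin(p[3])
    for P in parts:
        W=P@np.array([[c,s,0],[-s,c,0],[0,0,1]])+p[:3]
        u=(proj(n,W)-[x0,y0]+.5)*K
        cv2.fillConvexPoly(m,cv2.convexHull(np.round(u*16).astype(np.int32)),1,shift=4)
    return cv2.resize(m.astype(np.float32),(w,h),interpolation=cv2.INTER_AREA)
def fit(masks,parts,p0):
    rois={}
    for n,M in masks.items():
        x,y,w,h=cv2.boundingRect(M.astype(np.uint8)); rois[n]=(x-12,y-12,w+24,h+24)
    def cost(p):
        e=0
        for n,M in masks.items():
            x,y,w,h=rois[n]; m=M[y:y+h,x:x+w].astype(float); e+=np.abs(sil(n,parts,p,rois[n])-m).sum()/m.sum()
        return e
    p0=np.array(p0,float); S=np.vstack([p0]+[p0+d for d in np.diag([.008,.008,.006,.15])])
    r=minimize(cost,p0,method='Nelder-Mead',options=dict(initial_simplex=S,maxiter=300,xatol=1e-4,fatol=1e-4))
    return r.x,r.fun
def masks(q,n): return [d for d in bot.outline_of(n,q) if d['score']>.3]
E
python3 - <<'E'
from h import *
T=masks('light_1','top');S=masks('light_1','side')
for d in T:
    g=atz('top',d['position'],.055)
    e=[np.linalg.norm(proj('side',g)[0]-s['position']) for s in S]; j=int(np.argmin(e))
    for y in(0,):
        p,f=fit({'top':d['pixels'],'side':S[j]['pixels']},LIGHT,[g[0],g[1],.01,0])
        print('light',np.round(p,4),round(f,3),'match',round(e[j],1))
T=masks('power_block','top');S=masks('power_block','side')
for d in T:
    g=atz('top',d['position'],.03)
    e=[np.linalg.norm(proj('side',g)[0]-s['position']) for s in S]; j=int(np.argmin(e))
    for y in(-.6,.6):
        p,f=fit({'top':d['pixels'],'side':S[j]['pixels']},BLOCK,[g[0],g[1],0,y])
        print('block',np.round(p,4),round(f,3),'match',round(e[j],1))
# rail marks, subpixel: dark dips along lip lines in top
g=cv2.cvtColor(cv2.imread('pics/top0.png'),cv2.COLOR_BGR2GRAY).astype(np.float32)
marks={}
for nm,v0,v1 in(('up',(285,191.7),(343,190)),('lo',(285,211.3),(343,208.7))):
    v0,v1=np.array(v0),np.array(v1); prof=[]
    ts=np.arange(-.1,1.15,.002)
    for t in ts:
        c=v0+t*(v1-v0); prof.append(np.mean([cv2.getRectSubPix(g,(1,1),(float(c[0]),float(c[1]+o)))[0,0] for o in(-1,-.5,0,.5,1)]))
    prof=np.array(prof)
    for k in(0,.5,1):
        w=np.abs(ts-k)<.06; q=np.clip(np.median(prof[w])-prof[w]-5,0,None); tt=(q*ts[w]).sum()/q.sum()
        marks[nm,k]=v0+tt*(v1-v0)
for k in(0,.5,1):
    print(k,[np.round(atz('top',marks[a,k],.028),4) for a in('up','lo')])
# lip cross edges at several columns
for c in(275,285,300,330,340,350):
    col=g[180:220,c]; up=np.where(np.diff((col>150).astype(int))!=0)[0]
    e=[180+i+(150-col[i])/(col[i+1]-col[i]) for i in up]
    print(c,[round(atz('top',(c,r),.028)[0],4) for r in e])
for x in [(378,195),(382.5,200)]: print(np.round(atz('top',x,.028),4))
E
```

```text
light [ 0.4177 -0.3308  0.0089  0.2386] 0.237 match 4.9
light [ 0.4136 -0.252   0.0066 -0.0421] 0.332 match 4.8
light [ 0.4113 -0.1759  0.0092  0.2572] 0.327 match 4.6
block [ 0.4606  0.3572  0.0496 -0.5864] 1.377 match 30.7
block [ 0.4607  0.3613  0.0485 -0.3316] 1.352 match 30.7
block [ 0.4185  0.2607  0.0028 -0.5192] 0.651 match 3.5
block [0.4184 0.2628 0.0007 0.579 ] 0.396 match 3.5
0 [array([0.6054, 0.0509, 0.028 ]), array([0.5574, 0.0492, 0.028 ])]
0.5 [array([ 0.6074, -0.0196,  0.028 ]), array([ 0.5605, -0.0203,  0.028 ])]
1 [array([ 0.6094, -0.0901,  0.028 ]), array([ 0.5636, -0.0906,  0.028 ])]
275 [np.float64(0.6084), np.float64(0.5906), np.float64(0.5748), np.float64(0.5571), np.float64(0.5417)]
285 [np.float64(0.6015), np.float64(0.5913), np.float64(0.5755), np.float64(0.5645), np.float64(0.5534)]
300 [np.float64(0.6101), np.float64(0.591), np.float64(0.5754), np.float64(0.558), np.float64(0.5535)]
330 [np.float64(0.6126), np.float64(0.5937), np.float64(0.5779), np.float64(0.5596), np.float64(0.5387)]
340 [np.float64(0.6125), np.float64(0.5938), np.float64(0.5779), np.float64(0.56)]
350 [np.float64(0.6128), np.float64(0.5953), np.float64(0.579), np.float64(0.5615)]
[ 0.5971 -0.176   0.028 ]
[ 0.5849 -0.1868  0.028 ]
```

Call:
{"name": "drive_tool", "arguments": {"commands": [{"hand": 0.65, "translation": [60, 80, -20], "angular": [0, 0, 0]}, {"hand": 0.65, "translation": [110, 150, -40], "angular": [0, 0, 0]}, {"hand": 0.65, "translation": [160, 220, -60], "angular": [0, 0, -0.03]}, {"hand": 0.65, "translation": [210, 285, -80], "angular": [0, 0, -0.03]}, {"hand": 0.65, "translation": [234, 318, -95], "angular": [0, 0, -0.03]}, {"hand": 0.65, "translation": [234, 318, -95], "angular": [0, 0, -0.03]}, {"hand": 0.65, "translation": [234, 318, -95], "angular": [0, 0, -0.03]}, {"hand": 0.65, "translation": [234, 318, -130], "angular": [0, 0, -0.03]}, {"hand": 0.65, "translation": [234, 318, -165], "angular": [0, 0, -0.03]}, {"hand": 0.65, "translation": [234, 318, -188], "angular": [0, 0, -0.03]}, {"hand": 0.65, "translation": [234, 318, -188], "angular": [0, 0, -0.03]}, {"hand": 0.65, "translation": [234, 318, -188], "angular": [0, 0, -0.03]}], "force": 40}}

```text
t: 2.3
eef_pos: [0.4191, -0.3318, 0.0582]
tool_rot: [0.0, 0.992, 0.123, 0.001]
contact_force: [0.2, 0.1, -0.1]
gripper_width: 0.651
grasp_force: 0.0
```

Now I close the grip, then lift 60 mm.

Call:
{"name": "drive_tool", "arguments": {"commands": [{"hand": 0.2, "translation": [0, 0, 0], "angular": [0, 0, 0]}, {"hand": 0.2, "translation": [0, 0, 0], "angular": [0, 0, 0]}, {"hand": 0.2, "translation": [0, 0, 0], "angular": [0, 0, 0]}, {"hand": 0.2, "translation": [0, 0, 0], "angular": [0, 0, 0]}, {"hand": 0.2, "translation": [0, 0, 15], "angular": [0, 0, 0]}, {"hand": 0.2, "translation": [0, 0, 40], "angular": [0, 0, 0]}, {"hand": 0.2, "translation": [0, 0, 70], "angular": [0, 0, 0]}, {"hand": 0.2, "translation": [0, 0, 70], "angular": [0, 0, 0]}], "force": 40}}

```text
t: 3.3
eef_pos: [0.4199, -0.3324, 0.1303]
tool_rot: [0.002, 0.992, 0.123, 0.002]
contact_force: [0.4, -0.3, -0.9]
gripper_width: 0.371
grasp_force: 40.0
```

Call:
{"name": "drive_tool", "arguments": {"commands": [{"hand": 0.2, "translation": [40, 40, 0], "angular": [0, 0, 0.17]}, {"hand": 0.2, "translation": [80, 80, 0], "angular": [0, 0, 0.34]}, {"hand": 0.2, "translation": [120, 120, 0], "angular": [0, 0, 0.51]}, {"hand": 0.2, "translation": [150, 150, 0], "angular": [0, 0, 0.68]}, {"hand": 0.2, "translation": [168, 172, 0], "angular": [0, 0, 0.85]}, {"hand": 0.2, "translation": [168, 172, 0], "angular": [0, 0, 1.02]}, {"hand": 0.2, "translation": [168, 172, 0], "angular": [0, 0, 1.19]}, {"hand": 0.2, "translation": [168, 172, -20], "angular": [0, 0, 1.348]}, {"hand": 0.2, "translation": [168, 172, -20], "angular": [0, 0, 1.348]}, {"hand": 0.2, "translation": [168, 172, -20], "angular": [0, 0, 1.348]}, {"hand": 0.2, "translation": [168, 172, -20], "angular": [0, 0, 1.348]}]}}

```text
t: 4.68
eef_pos: [0.5869, -0.1593, 0.108]
tool_rot: [0.0, 0.699, 0.715, 0.0]
contact_force: [0.6, -0.3, -0.6]
gripper_width: 0.368
grasp_force: 39.9
```

Run:
```python
from h import *
t=shot('top');s=shot('side')
o=bot.get_obs();p=o['eef_pos'];q=o['tool_rot'];print(o['t'],np.round(p,4),2*np.arctan2(q[2],q[1]),np.round(o['q'],2))
pt=proj('top',p)[0];ps=proj('side',p)[0];print(pt,ps)
def crop(im,c,h=50,w=65,k=6):
    x,y=int(c[0])-w//2,int(c[1])-h//2+4; return cv2.resize(im[y:y+h,x:x+w],None,fx=k,fy=k,interpolation=cv2.INTER_CUBIC),(x,y)
a,ca=crop(t,pt);b,cb=crop(s,ps,80,65); print(ca,cb)
out=np.zeros((480,800,3),np.uint8); out[:300,:390]=a; out[:480,400:790]=b
cv2.imwrite('pics/c2.png',out[:,:,::-1])
```

```text
4.775 [ 0.5868 -0.1593  0.1079] 1.5939082248102823 [ 0.49  0.56 -0.44  1.81  0.31  0.84 -0.08]
[375.43313004 193.4049376 ] [377.35901724 268.8037533 ]
(343, 172) (345, 232)
```

View pics/c2.png

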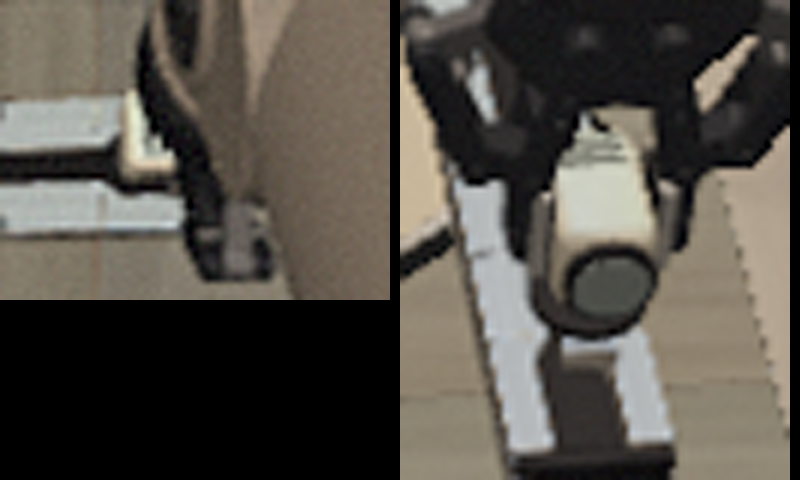

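Run:
```python
from h import *
for z in(.094,.1,.11): print(z,np.round(atz('top',(363.1,193.7),z),4))
for z in(.106,.11,.114): print('lens exp',proj('side',[.5875,-.1883,z]))
o,d=ray('side',(380.3,279.8)); print('lens ray at y=-.188',o+d*(-.1883-o[1])/d[1], 'z=.11',atz('side',(380.3,279.8),.11))
print('marks side', [np.round(proj('side',[x,y,.028])[0],1) for y in(-.0903,) for x in(.5636,.6094)], 'mouth',proj('side',[.5879,-.1604,.028]))
```

```text
0.094 [ 0.5886 -0.133   0.094 ]
0.1 [ 0.5876 -0.1324  0.1   ]
0.11 [ 0.5858 -0.1313  0.11  ]
lens exp [[380.02688304 280.3862525 ]]
lens exp [[380.21104624 278.8729638 ]]
lens exp [[380.39614631 277.35197674]]
lens ray at y=-.188 [ 0.58788147 -0.1883      0.10752842] z=.11 [ 0.58728398 -0.1907046   0.11      ]
marks side [array([358.1, 273.7]), array([379.8, 272.7])] mouth [[374.67443605 297.9090417 ]]
```

Call:
{"name": "drive_tool", "arguments": {"commands": [{"hand": 0.2, "translation": [1, 0, -15], "angular": [0, 0, -0.0]}, {"hand": 0.2, "translation": [1, 0, -28], "angular": [0, 0, 0]}, {"hand": 0.2, "translation": [1, 0, -36], "angular": [0, 0, 0]}, {"hand": 0.2, "translation": [1, 0, -42], "angular": [0, 0, 0]}, {"hand": 0.2, "translation": [1, 0, -46], "angular": [0, 0, 0]}, {"hand": 0.2, "translation": [1, 0, -46], "angular": [0, 0, 0]}]}}

```text
t: 5.52
eef_pos: [0.5876, -0.1593, 0.0613]
tool_rot: [0.0, 0.699, 0.716, 0.0]
contact_force: [0.0, -0.1, -0.5]
gripper_width: 0.368
grasp_force: 40.0
```

Call:
{"name": "drive_tool", "arguments": {"commands": [{"hand": 0.2, "translation": [0, 10, -0.5], "angular": [0, 0, 0]}, {"hand": 0.2, "translation": [0, 20, -0.5], "angular": [0, 0, 0]}, {"hand": 0.2, "translation": [-1, 30, -0.5], "angular": [0, 0, 0]}, {"hand": 0.2, "translation": [-1, 40, -0.5], "angular": [0, 0, 0]}, {"hand": 0.2, "translation": [-1, 50, -0.5], "angular": [0, 0, 0]}, {"hand": 0.2, "translation": [-1.5, 60, -0.5], "angular": [0, 0, 0]}, {"hand": 0.2, "translation": [-1.7, 70, -0.5], "angular": [0, 0, 0]}, {"hand": 0.2, "translation": [-1.7, 70, -0.5], "angular": [0, 0, 0]}]}}

```text
t: 6.52
eef_pos: [0.5858, -0.088, 0.0609]
tool_rot: [-0.0, 0.698, 0.716, 0.0]
contact_force: [0.3, -0.4, -1.7]
gripper_width: 0.366
grasp_force: 40.0
```

Call:
{"name": "drive_tool", "arguments": {"commands": [{"hand": 0.2, "translation": [-0.4, 18, 0], "angular": [0, 0, 0]}, {"hand": 0.2, "translation": [-0.8, 36, 0], "angular": [0, 0, 0]}, {"hand": 0.2, "translation": [-1.2, 54, 0], "angular": [0, 0, 0]}, {"hand": 0.2, "translation": [-1.5, 72, 0], "angular": [0, 0, 0]}, {"hand": 0.2, "translation": [-2, 90, 0], "angular": [0, 0, 0]}, {"hand": 0.2, "translation": [-2.5, 108, 0], "angular": [0, 0, 0]}, {"hand": 0.2, "translation": [-2.7, 125, 0], "angular": [0, 0, 0]}, {"hand": 0.2, "translation": [-3, 139, 0], "angular": [0, 0, 0]}, {"hand": 0.2, "translation": [-3, 139, 0], "angular": [0, 0, 0]}, {"hand": 0.2, "translation": [-3, 139, 0], "angular": [0, 0, 0]}]}}

```text
t: 7.78
eef_pos: [0.5828, 0.0489, 0.0607]
tool_rot: [0.0, 0.699, 0.715, -0.0]
contact_force: [-0.2, -1.3, -1.8]
gripper_width: 0.369
grasp_force: 40.0
```

Run:
```python
from h import *
t=shot('top');s=shot('side')
o=bot.get_obs();p=o['eef_pos'];q=o['tool_rot'];print(o['t'],np.round(p,4),2*np.arctan2(q[2],q[1]),np.round(o['contact_force'],1))
pt=proj('top',p)[0];ps=proj('side',p)[0];print(pt,ps)
def crop(im,c,h=50,w=65,k=6):
    x,y=int(c[0])-w//2,int(c[1])-h//2+4; return cv2.resize(im[y:y+h,x:x+w],None,fx=k,fy=k,interpolation=cv2.INTER_CUBIC),(x,y)
a,ca=crop(t,pt);b,cb=crop(s,ps,80,65); print(ca,cb)
out=np.zeros((480,800,3),np.uint8); out[:300,:390]=a; out[:480,400:790]=b
cv2.imwrite('pics/c3.png',out[:,:,::-1])
print('lens exp tcp-1.5',proj('side',p+[.0007,-.0305,.002]))
```

```text
7.875 [0.5828 0.0485 0.0607] 1.5933138433518839 [ 0.3 -0.6 -1.4]
[284.57755514 198.69701576] [359.55089786 219.18927283]
(252, 177) (327, 183)
lens exp tcp-1.5 [[361.72641397 227.24158473]]
```

View pics/c3.png

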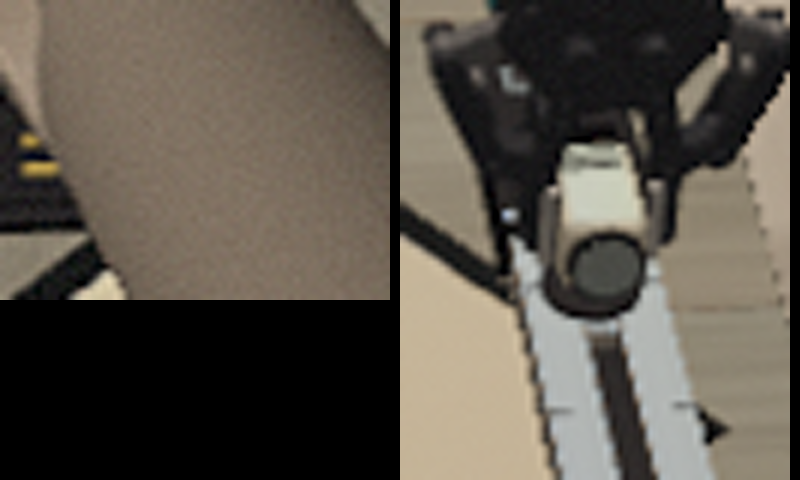

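Call:
{"name": "drive_tool", "arguments": {"commands": [{"hand": 0.2, "translation": [0, 3, 0], "angular": [0, 0, 0]}, {"hand": 0.2, "translation": [0, 3, 0], "angular": [0, 0, 0]}]}}

```text
t: 8.12
eef_pos: [0.5828, 0.0528, 0.0608]
tool_rot: [-0.0, 0.699, 0.716, 0.0]
contact_force: [-0.3, -0.3, -1.4]
gripper_width: 0.367
grasp_force: 40.0
```

Run:
```python
from h import *
print(proj('side',[[.5605,-.0203,.028],[.6074,-.0196,.028]]),'seen 353.3,251.3 / 374.5,250.5')
print(atz('side',(353.3,251.3),.028),atz('side',(374.5,250.5),.028))
o=bot.get_obs();print(np.round(o['eef_pos'],4),o['contact_force'])
```

```text
[[352.57488753 251.09901629]
 [373.84390943 250.01709726]] seen 353.3,251.3 / 374.5,250.5
[ 0.56200142 -0.0210398   0.028     ] [ 0.60859956 -0.02124011  0.028     ]
[0.5828 0.0528 0.0608] [-0.32365103 -0.30816813 -1.39231612]
```

Call:
{"name": "drive_tool", "arguments": {"commands": [{"hand": 0.2, "translation": [0.3, -2, 0], "angular": [0, 0, 0]}, {"hand": 0.2, "translation": [0.6, -2, 0], "angular": [0, 0, -0.16]}, {"hand": 0.2, "translation": [1, -2, 0], "angular": [0, 0, -0.32]}, {"hand": 0.2, "translation": [1.2, -2.2, 0], "angular": [0, 0, -0.48]}, {"hand": 0.2, "translation": [1.4, -2.4, 0], "angular": [0, 0, -0.64]}, {"hand": 0.2, "translation": [1.5, -2.6, 0], "angular": [0, 0, -0.8]}, {"hand": 0.2, "translation": [1.5, -2.6, 0], "angular": [0, 0, -0.8]}]}}

```text
t: 9.0
eef_pos: [0.5843, 0.05, 0.0609]
tool_rot: [0.0, 0.922, 0.388, -0.0]
contact_force: [0.2, 0.9, -0.9]
gripper_width: 0.368
grasp_force: 40.0
```

Turning freely, so I continue the turn, let go and rise.

Call:
{"name": "drive_tool", "arguments": {"commands": [{"hand": 0.2, "translation": [0.2, -0.2, 0], "angular": [0, 0, -0.16]}, {"hand": 0.2, "translation": [0.3, -0.4, 0], "angular": [0, 0, -0.32]}, {"hand": 0.2, "translation": [0.4, -0.6, 0], "angular": [0, 0, -0.48]}, {"hand": 0.2, "translation": [0.4, -0.6, 0], "angular": [0, 0, -0.64]}, {"hand": 0.2, "translation": [0.4, -0.6, 0], "angular": [0, 0, -0.77]}, {"hand": 0.2, "translation": [0.4, -0.6, 0], "angular": [0, 0, -0.77]}, {"hand": 0.2, "translation": [0.4, -0.6, 0], "angular": [0, 0, -0.77]}]}}

```text
t: 9.88
eef_pos: [0.5846, 0.0495, 0.0608]
tool_rot: [-0.0, 1.0, 0.014, -0.0]
contact_force: [-1.4, -0.3, -0.7]
gripper_width: 0.371
grasp_force: 40.0
```

Call:
{"name": "drive_tool", "arguments": {"commands": [{"hand": 0.65, "translation": [0, 0, 0], "angular": [0, 0, 0]}, {"hand": 0.65, "translation": [0, 0, 0], "angular": [0, 0, 0]}, {"hand": 0.65, "translation": [0, 0, 15], "angular": [0, 0, 0]}, {"hand": 0.65, "translation": [0, 0, 50], "angular": [0, 0, 0]}, {"hand": 0.65, "translation": [0, 0, 95], "angular": [0, 0, 0]}, {"hand": 0.65, "translation": [-30, -53, 95], "angular": [0, 0, 0]}, {"hand": 0.65, "translation": [-60, -106, 95], "angular": [0, 0, 0]}, {"hand": 0.65, "translation": [-90, -159, 95], "angular": [0, 0, 0]}, {"hand": 0.65, "translation": [-120, -212, 95], "angular": [0, 0, -0.04]}, {"hand": 0.65, "translation": [-150, -265, 95], "angular": [0, 0, -0.06]}, {"hand": 0.65, "translation": [-171, -301, 90], "angular": [0, 0, -0.06]}, {"hand": 0.65, "translation": [-171, -301, 90], "angular": [0, 0, -0.06]}]}}

```text
t: 11.38
eef_pos: [0.4116, -0.2547, 0.1516]
tool_rot: [0.001, 1.0, -0.021, 0.0]
contact_force: [0.3, 0.1, 0.8]
gripper_width: 0.653
grasp_force: 0.0
```

Run:
```python
from h import *
t=shot('top');s=shot('side')
o=bot.get_obs();print(o['t'],np.round(o['eef_pos'],4),o['tool_rot'].round(3))
R=lambda im,x0,x1,y0,y1,k:cv2.resize(im[y0:y1,x0:x1],None,fx=k,fy=k,interpolation=cv2.INTER_CUBIC)
out=np.zeros((520,800,3),np.uint8)
a=R(t,225,390,175,225,4.8);out[:240,:792]=a
b=R(s,325,395,185,265,3.4);out[242:242+b.shape[0],:b.shape[1]]=b
b=R(s,255,325,270,350,3.4);out[242:242+b.shape[0],250:250+b.shape[1]]=b
b=R(t,175,225,245,290,4);out[242:242+b.shape[0],500:500+b.shape[1]]=b
cv2.imwrite('pics/c4.png',out[:,:,::-1])
T=masks('light_1','top');S=masks('light_1','side')
for d in T:
    g=atz('top',d['position'],.06); e=[np.linalg.norm(proj('side',g)[0]-x['position']) for x in S]; j=int(np.argmin(e))
    if e[j]<12:
        p,f=fit({'top':d['pixels'],'side':S[j]['pixels']},LIGHT,[g[0],g[1],.01,0]); print(np.round(p,4),round(f,3))
```

```text
11.475 [ 0.4141 -0.2515  0.1516] [ 0.     1.    -0.018  0.001]
[ 0.4099 -0.1763  0.0051  0.2331] 1.724
[0.5841 0.0478 0.0104 0.0066] 0.281
[ 0.4137 -0.2521  0.0062 -0.0146] 2.586
```

View pics/c4.png

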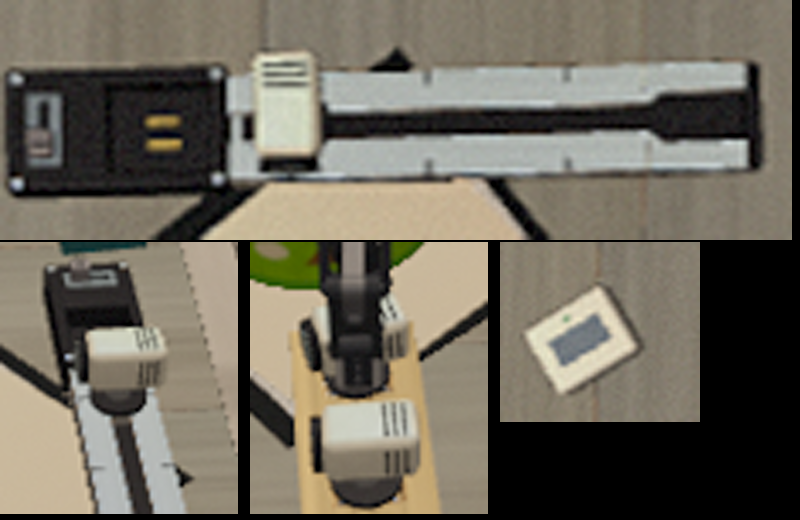

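Call:
{"name": "drive_tool", "arguments": {"commands": [{"hand": 0.65, "translation": [0, 0, -40], "angular": [0, 0, 0]}, {"hand": 0.65, "translation": [0, 0, -75], "angular": [0, 0, 0]}, {"hand": 0.65, "translation": [0, 0, -94], "angular": [0, 0, 0]}, {"hand": 0.65, "translation": [0, 0, -94], "angular": [0, 0, 0]}, {"hand": 0.2, "translation": [0, 0, -94], "angular": [0, 0, 0]}, {"hand": 0.2, "translation": [0, 0, -94], "angular": [0, 0, 0]}, {"hand": 0.2, "translation": [0, 0, -94], "angular": [0, 0, 0]}, {"hand": 0.2, "translation": [0, 0, -94], "angular": [0, 0, 0]}, {"hand": 0.2, "translation": [0, 0, -80], "angular": [0, 0, 0]}, {"hand": 0.2, "translation": [0, 0, -55], "angular": [0, 0, 0]}, {"hand": 0.2, "translation": [0, 0, -24], "angular": [0, 0, 0]}, {"hand": 0.2, "translation": [0, 0, -24], "angular": [0, 0, 0]}], "force": 40}}

```text
t: 13.08
eef_pos: [0.415, -0.2525, 0.1294]
tool_rot: [0.001, 1.0, -0.018, 0.002]
contact_force: [0.4, 0.2, -1.0]
gripper_width: 0.374
grasp_force: 39.2
```

Call:
{"name": "drive_tool", "arguments": {"commands": [{"hand": 0.2, "translation": [40, 20, 0], "angular": [0, 0, 0.16]}, {"hand": 0.2, "translation": [80, 40, 0], "angular": [0, 0, 0.33]}, {"hand": 0.2, "translation": [120, 65, 0], "angular": [0, 0, 0.5]}, {"hand": 0.2, "translation": [160, 85, 0], "angular": [0, 0, 0.67]}, {"hand": 0.2, "translation": [173, 93, 0], "angular": [0, 0, 0.84]}, {"hand": 0.2, "translation": [173, 93, 0], "angular": [0, 0, 1.01]}, {"hand": 0.2, "translation": [173, 93, 0], "angular": [0, 0, 1.18]}, {"hand": 0.2, "translation": [173, 93, 0], "angular": [0, 0, 1.35]}, {"hand": 0.2, "translation": [173, 93, -10], "angular": [0, 0, 1.51]}, {"hand": 0.2, "translation": [173, 93, -20], "angular": [0, 0, 1.631]}, {"hand": 0.2, "translation": [173, 93, -20], "angular": [0, 0, 1.631]}, {"hand": 0.2, "translation": [173, 93, -20], "angular": [0, 0, 1.631]}]}}

```text
t: 14.58
eef_pos: [0.5865, -0.1586, 0.1067]
tool_rot: [-0.0, 0.699, 0.715, -0.0]
contact_force: [0.3, -0.2, -0.8]
gripper_width: 0.368
grasp_force: 39.1
```

```bash
cat > look.py <<'E'
import sys
from h import *
t=shot('top');s=shot('side')
o=bot.get_obs();p=o['eef_pos'];q=o['tool_rot'];print(o['t'],np.round(p,4),2*np.arctan2(q[2],q[1]))
pt=proj('top',p)[0];ps=proj('side',p)[0]
def crop(im,c,h=50,w=65,k=6):
    x,y=int(c[0])-w//2,int(c[1])-h//2+4; return cv2.resize(im[y:y+h,x:x+w],None,fx=k,fy=k,interpolation=cv2.INTER_CUBIC),(x,y)
a,ca=crop(t,pt);b,cb=crop(s,ps,80,65); print(ca,cb)
out=np.zeros((480,800,3),np.uint8); out[:300,:390]=a; out[:480,400:790]=b
cv2.imwrite('pics/'+sys.argv[1],out[:,:,::-1])
for k in(-.0015,0,.0015):
    l=p+[.0007,-.029+k,.002]; print(k,'lens in crop',(proj('side',l)[0]-cb+.5)*6+[400,0],'end in top crop',(proj('top',p+[0,.029+k,-.008])[0]-ca+.5)*6)
E
python3 look.py c5.png
```

```text
14.675 [ 0.5869 -0.1586  0.1071] 1.5943222132873751
(343, 172) (345, 232)
-0.0015 lens in crop [614.58164669 287.96896064] end in top crop [119.95608402 135.49435768]
0 lens in crop [613.81915532 284.5239316 ] end in top crop [115.99227238 135.49745452]
0.0015 lens in crop [613.05832498 281.08640728] end in top crop [112.02852749 135.5005513 ]
```

View pics/c5.png

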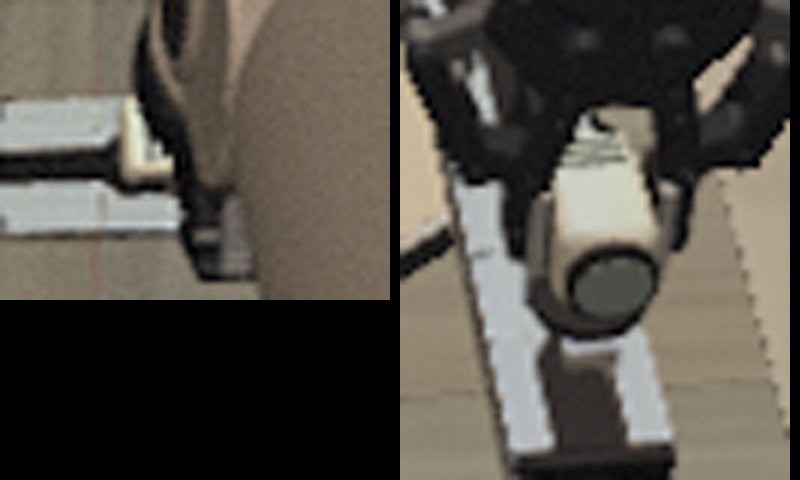

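Call:
{"name": "drive_tool", "arguments": {"commands": [{"hand": 0.2, "translation": [1, 0, -15], "angular": [0, 0, 0]}, {"hand": 0.2, "translation": [1, 0, -28], "angular": [0, 0, 0]}, {"hand": 0.2, "translation": [1, 0, -36], "angular": [0, 0, 0]}, {"hand": 0.2, "translation": [1, 0, -42], "angular": [0, 0, 0]}, {"hand": 0.2, "translation": [1, 0, -46], "angular": [0, 0, 0]}, {"hand": 0.2, "translation": [1, 0, -46], "angular": [0, 0, 0]}, {"hand": 0.2, "translation": [1, 10, -46], "angular": [0, 0, 0]}, {"hand": 0.2, "translation": [1, 20, -46], "angular": [0, 0, 0]}, {"hand": 0.2, "translation": [0, 30, -46], "angular": [0, 0, 0]}, {"hand": 0.2, "translation": [0, 40, -46], "angular": [0, 0, 0]}, {"hand": 0.2, "translation": [-0.3, 50, -46], "angular": [0, 0, 0]}]}}

```text
t: 16.05
eef_pos: [0.5864, -0.1076, 0.0609]
tool_rot: [0.0, 0.698, 0.716, 0.0]
contact_force: [-0.7, -0.2, -1.8]
gripper_width: 0.371
grasp_force: 39.2
```

Call:
{"name": "drive_tool", "arguments": {"commands": [{"hand": 0.2, "translation": [-0.4, 15, 0], "angular": [0, 0, 0]}, {"hand": 0.2, "translation": [-0.7, 30, 0], "angular": [0, 0, 0]}, {"hand": 0.2, "translation": [-1, 45, 0], "angular": [0, 0, 0]}, {"hand": 0.2, "translation": [-1.4, 60, 0], "angular": [0, 0, 0]}, {"hand": 0.2, "translation": [-1.7, 75, 0], "angular": [0, 0, 0]}, {"hand": 0.2, "translation": [-2, 88.5, 0], "angular": [0, 0, 0]}, {"hand": 0.2, "translation": [-2, 88.5, 0], "angular": [0, 0, 0]}, {"hand": 0.2, "translation": [-2, 88.5, 0], "angular": [0, 0, 0]}, {"hand": 0.2, "translation": [-2, 88.5, 0], "angular": [0, 0, 0]}]}}

```text
t: 17.18
eef_pos: [0.5843, -0.021, 0.0608]
tool_rot: [0.0, 0.699, 0.715, -0.0]
contact_force: [-0.1, -0.5, -0.9]
gripper_width: 0.369
grasp_force: 39.2
```

Call:
{"name": "drive_tool", "arguments": {"commands": [{"hand": 0.2, "translation": [0.3, 1.5, 0], "angular": [0, 0, 0]}, {"hand": 0.2, "translation": [0.3, 1.5, 0], "angular": [0, 0, 0]}, {"hand": 0.2, "translation": [0.6, 1.5, 0], "angular": [0, 0, -0.16]}, {"hand": 0.2, "translation": [1, 1.4, 0], "angular": [0, 0, -0.32]}, {"hand": 0.2, "translation": [1.2, 1.2, 0], "angular": [0, 0, -0.48]}, {"hand": 0.2, "translation": [1.4, 1.0, 0], "angular": [0, 0, -0.64]}, {"hand": 0.2, "translation": [1.6, 0.8, 0], "angular": [0, 0, -0.8]}, {"hand": 0.2, "translation": [1.6, 0.8, 0], "angular": [0, 0, -0.8]}]}}

```text
t: 18.18
eef_pos: [0.586, -0.0191, 0.0608]
tool_rot: [0.0, 0.922, 0.388, -0.0]
contact_force: [0.4, 0.2, -0.8]
gripper_width: 0.372
grasp_force: 39.2
```

Call:
{"name": "drive_tool", "arguments": {"commands": [{"hand": 0.2, "translation": [0.2, -0.3, 0], "angular": [0, 0, -0.16]}, {"hand": 0.2, "translation": [0.3, -0.6, 0], "angular": [0, 0, -0.32]}, {"hand": 0.2, "translation": [0.4, -1, 0], "angular": [0, 0, -0.48]}, {"hand": 0.2, "translation": [0.4, -1, 0], "angular": [0, 0, -0.64]}, {"hand": 0.2, "translation": [0.4, -1, 0], "angular": [0, 0, -0.77]}, {"hand": 0.2, "translation": [0.4, -1, 0], "angular": [0, 0, -0.77]}, {"hand": 0.2, "translation": [0.4, -1, 0], "angular": [0, 0, -0.77]}]}}

```text
t: 19.05
eef_pos: [0.5863, -0.0202, 0.0608]
tool_rot: [-0.0, 1.0, 0.015, -0.0]
contact_force: [-0.2, 0.4, -1.4]
gripper_width: 0.375
grasp_force: 39.2
```

Call:
{"name": "drive_tool", "arguments": {"commands": [{"hand": 0.6, "translation": [0, 0, 0], "angular": [0, 0, 0]}, {"hand": 0.6, "translation": [0, 0, 0], "angular": [0, 0, 0]}, {"hand": 0.6, "translation": [0, 0, 15], "angular": [0, 0, 0]}, {"hand": 0.6, "translation": [0, 0, 50], "angular": [0, 0, 0]}, {"hand": 0.65, "translation": [0, 0, 95], "angular": [0, 0, 0]}, {"hand": 0.65, "translation": [-44, -39, 95], "angular": [0, 0, 0.06]}, {"hand": 0.65, "translation": [-88, -78, 95], "angular": [0, 0, 0.12]}, {"hand": 0.65, "translation": [-132, -117, 95], "angular": [0, 0, 0.18]}, {"hand": 0.65, "translation": [-175.5, -156, 90], "angular": [0, 0, 0.22]}, {"hand": 0.65, "translation": [-175.5, -156, 90], "angular": [0, 0, 0.22]}, {"hand": 0.65, "translation": [-175.5, -156, 90], "angular": [0, 0, 0.22]}, {"hand": 0.65, "translation": [-175.5, -156, 90], "angular": [0, 0, 0.22]}]}}

```text
t: 20.55
eef_pos: [0.4123, -0.1754, 0.1513]
tool_rot: [0.0, 0.992, 0.124, 0.001]
contact_force: [0.4, 0.4, -0.8]
gripper_width: 0.653
grasp_force: 0.0
```

Call:
{"name": "drive_tool", "arguments": {"commands": [{"hand": 0.65, "translation": [0, 0, -40], "angular": [0, 0, 0]}, {"hand": 0.65, "translation": [0, 0, -75], "angular": [0, 0, 0]}, {"hand": 0.65, "translation": [0, 0, -93], "angular": [0, 0, 0]}, {"hand": 0.65, "translation": [0, 0, -93], "angular": [0, 0, 0]}, {"hand": 0.2, "translation": [0, 0, -93], "angular": [0, 0, 0]}, {"hand": 0.2, "translation": [0, 0, -93], "angular": [0, 0, 0]}, {"hand": 0.2, "translation": [0, 0, -93], "angular": [0, 0, 0]}, {"hand": 0.2, "translation": [0, 0, -93], "angular": [0, 0, 0]}, {"hand": 0.2, "translation": [0, 0, -80], "angular": [0, 0, 0]}, {"hand": 0.2, "translation": [0, 0, -55], "angular": [0, 0, 0]}, {"hand": 0.2, "translation": [0, 0, -24], "angular": [0, 0, 0]}, {"hand": 0.2, "translation": [0, 0, -24], "angular": [0, 0, 0]}], "force": 40}}

```text
t: 22.05
eef_pos: [0.4121, -0.1768, 0.1292]
tool_rot: [0.001, 0.992, 0.122, 0.002]
contact_force: [-0.1, -0.2, -1.6]
gripper_width: 0.372
grasp_force: 40.0
```

Call:
{"name": "drive_tool", "arguments": {"commands": [{"hand": 0.2, "translation": [45, 5, 0], "angular": [0, 0, 0.17]}, {"hand": 0.2, "translation": [90, 9, 0], "angular": [0, 0, 0.34]}, {"hand": 0.2, "translation": [135, 14, 0], "angular": [0, 0, 0.51]}, {"hand": 0.2, "translation": [175, 18, 0], "angular": [0, 0, 0.68]}, {"hand": 0.2, "translation": [175, 18, 0], "angular": [0, 0, 0.85]}, {"hand": 0.2, "translation": [175, 18, 0], "angular": [0, 0, 1.02]}, {"hand": 0.2, "translation": [175, 18, 0], "angular": [0, 0, 1.19]}, {"hand": 0.2, "translation": [175, 18, -20], "angular": [0, 0, 1.35]}, {"hand": 0.2, "translation": [175, 18, -20], "angular": [0, 0, 1.35]}, {"hand": 0.2, "translation": [175, 18, -20], "angular": [0, 0, 1.35]}, {"hand": 0.2, "translation": [175, 18, -20], "angular": [0, 0, 1.35]}]}}

```text
t: 23.42
eef_pos: [0.5862, -0.1582, 0.1074]
tool_rot: [0.0, 0.699, 0.715, 0.0]
contact_force: [-0.4, 0.9, 0.1]
gripper_width: 0.369
grasp_force: 40.0
```

```bash
python3 look.py c6.png
```

```text
23.525 [ 0.5862 -0.1582  0.1074] 1.5950199114003103
(342, 172) (344, 232)
-0.0015 lens in crop [618.38413344 286.62107468] end in top crop [124.96864518 137.0722106 ]
0 lens in crop [617.62412246 283.1778969 ] end in top crop [121.00381313 137.07529495]
0.0015 lens in crop [616.86576691 279.74221899] end in top crop [117.03904786 137.07837925]
```

View pics/c6.png

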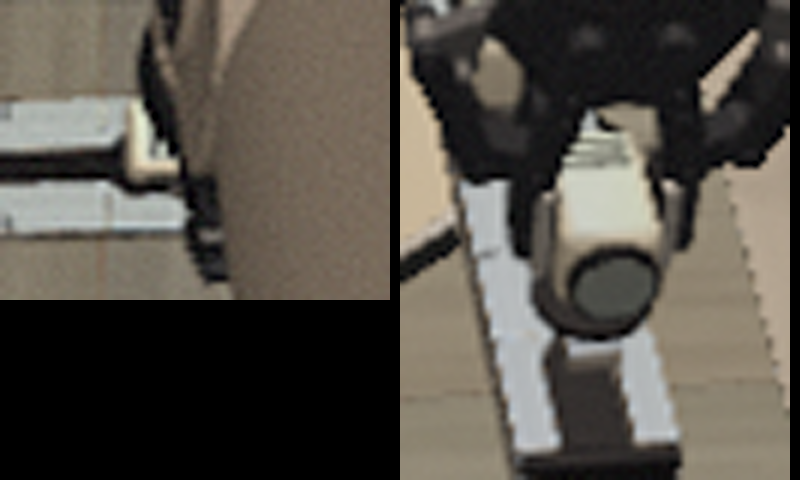

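Call:
{"name": "drive_tool", "arguments": {"commands": [{"hand": 0.2, "translation": [1.3, 0, -15], "angular": [0, 0, 0]}, {"hand": 0.2, "translation": [1.3, 0, -28], "angular": [0, 0, 0]}, {"hand": 0.2, "translation": [1.3, 0, -36], "angular": [0, 0, 0]}, {"hand": 0.2, "translation": [1.3, 0, -42], "angular": [0, 0, 0]}, {"hand": 0.2, "translation": [1.3, 0, -46.5], "angular": [0, 0, 0]}, {"hand": 0.2, "translation": [1.3, 0, -46.5], "angular": [0, 0, 0]}, {"hand": 0.2, "translation": [1.2, 14, -46.5], "angular": [0, 0, 0]}, {"hand": 0.2, "translation": [1, 28, -46.5], "angular": [0, 0, 0]}, {"hand": 0.2, "translation": [0.6, 42, -46.5], "angular": [0, 0, 0]}, {"hand": 0.2, "translation": [0.3, 56, -46.5], "angular": [0, 0, 0]}, {"hand": 0.2, "translation": [0, 69, -46.5], "angular": [0, 0, 0]}, {"hand": 0.2, "translation": [0, 69, -46.5], "angular": [0, 0, 0]}]}}

```text
t: 25.02
eef_pos: [0.5863, -0.086, 0.0608]
tool_rot: [-0.0, 0.697, 0.717, 0.001]
contact_force: [0.0, 3.2, 6.5]
gripper_width: 0.369
grasp_force: 41.0
```

Call:
{"name": "drive_tool", "arguments": {"commands": [{"hand": 0.2, "translation": [0, 0, 0], "angular": [0, 0, 0]}, {"hand": 0.2, "translation": [0, 0, 0], "angular": [0, 0, 0]}]}}

```text
t: 25.28
eef_pos: [0.5863, -0.086, 0.0608]
tool_rot: [-0.001, 0.697, 0.717, 0.001]
contact_force: [-1.3, 2.3, 5.9]
gripper_width: 0.369
grasp_force: 41.0
```

Call:
{"name": "drive_tool", "arguments": {"commands": [{"hand": 0.2, "translation": [0, -1, 0.7], "angular": [0, 0, 0]}, {"hand": 0.2, "translation": [0, -2.5, 0.7], "angular": [0, 0, 0]}, {"hand": 0.2, "translation": [0, -2.5, 0.7], "angular": [0, 0, 0]}, {"hand": 0.2, "translation": [0, -2.5, 0.7], "angular": [0, 0, 0]}]}}

```text
t: 25.78
eef_pos: [0.5857, -0.0917, 0.0608]
tool_rot: [-0.0, 0.698, 0.716, -0.0]
contact_force: [0.1, 1.2, 1.0]
gripper_width: 0.372
grasp_force: 40.5
```

```bash
python3 look.py c7.png
```

```text
25.875 [ 0.5857 -0.0918  0.0608] 1.5955314522020616
(312, 176) (337, 226)
-0.0015 lens in crop [615.65413981 279.44406274] end in top crop [125.05715512 135.03787226]
0 lens in crop [614.99415584 276.29271514] end in top crop [121.26217157 135.04064847]
0.0015 lens in crop [614.33550594 273.14773755] end in top crop [117.46724922 135.04342463]
```

View pics/c7.png

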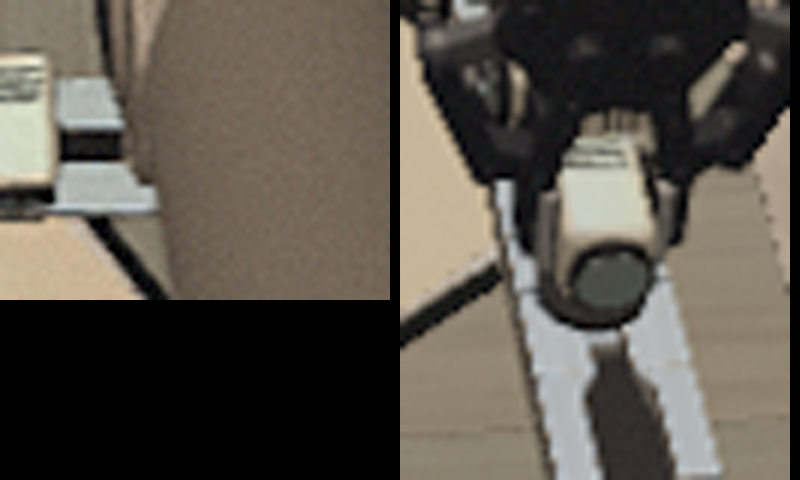

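Call:
{"name": "drive_tool", "arguments": {"commands": [{"hand": 0.2, "translation": [0.3, 1.7, 0], "angular": [0, 0, 0]}, {"hand": 0.2, "translation": [0.3, 1.7, 0], "angular": [0, 0, 0]}, {"hand": 0.2, "translation": [0.5, 1.7, 0], "angular": [0, 0, -0.16]}, {"hand": 0.2, "translation": [0.7, 1.6, 0], "angular": [0, 0, -0.32]}, {"hand": 0.2, "translation": [0.9, 1.6, 0], "angular": [0, 0, -0.48]}, {"hand": 0.2, "translation": [1.1, 1.5, 0], "angular": [0, 0, -0.64]}, {"hand": 0.2, "translation": [1.2, 1.4, 0], "angular": [0, 0, -0.8]}, {"hand": 0.2, "translation": [1.2, 1.4, 0], "angular": [0, 0, -0.8]}]}}

```text
t: 26.88
eef_pos: [0.587, -0.0902, 0.0608]
tool_rot: [0.0, 0.922, 0.388, -0.0]
contact_force: [0.1, 0.6, -0.1]
gripper_width: 0.369
grasp_force: 40.2
```

Call:
{"name": "drive_tool", "arguments": {"commands": [{"hand": 0.2, "translation": [0, -0.2, 0], "angular": [0, 0, -0.16]}, {"hand": 0.2, "translation": [0, -0.3, 0], "angular": [0, 0, -0.32]}, {"hand": 0.2, "translation": [0, -0.4, 0], "angular": [0, 0, -0.48]}, {"hand": 0.2, "translation": [0, -0.4, 0], "angular": [0, 0, -0.64]}, {"hand": 0.2, "translation": [0, -0.4, 0], "angular": [0, 0, -0.77]}, {"hand": 0.2, "translation": [0, -0.4, 0], "angular": [0, 0, -0.77]}, {"hand": 0.2, "translation": [0, -0.4, 0], "angular": [0, 0, -0.77]}]}}

```text
t: 27.75
eef_pos: [0.5869, -0.0907, 0.0609]
tool_rot: [-0.0, 1.0, 0.015, -0.0]
contact_force: [-1.3, -0.1, -1.5]
gripper_width: 0.37
grasp_force: 40.2
```

Call:
{"name": "drive_tool", "arguments": {"commands": [{"hand": 0.6, "translation": [0, 0, 0], "angular": [0, 0, 0]}, {"hand": 0.6, "translation": [0, 0, 0], "angular": [0, 0, 0]}, {"hand": 0.6, "translation": [0, 0, 15], "angular": [0, 0, 0]}, {"hand": 0.6, "translation": [0, 0, 50], "angular": [0, 0, 0]}, {"hand": 0.65, "translation": [0, 0, 95], "angular": [0, 0, 0]}, {"hand": 0.7, "translation": [-40, 40, 110], "angular": [0, 0, 0]}, {"hand": 0.7, "translation": [-80, 80, 110], "angular": [0, 0, 0.1]}, {"hand": 0.75, "translation": [-110, 130, 110], "angular": [0, 0, 0.25]}, {"hand": 0.75, "translation": [-130, 180, 110], "angular": [0, 0, 0.4]}, {"hand": 0.75, "translation": [-150, 230, 110], "angular": [0, 0, 0.5]}, {"hand": 0.75, "translation": [-150, 230, 110], "angular": [0, 0, 0.5]}]}}

```text
t: 29.12
eef_pos: [0.4359, 0.1433, 0.1722]
tool_rot: [-0.001, 0.965, 0.264, 0.001]
contact_force: [1.0, -1.3, 0.1]
gripper_width: 0.752
grasp_force: 0.0
```

Run:
```python
from h import *
t=shot('top');s=shot('side')
o=bot.get_obs();print(o['t'],np.round(o['eef_pos'],4),2*np.arctan2(o['tool_rot'][2],o['tool_rot'][1]),np.round(o['q'],2))
R=lambda im,x0,x1,y0,y1,k:cv2.resize(im[y0:y1,x0:x1],None,fx=k,fy=k,interpolation=cv2.INTER_CUBIC)
out=np.zeros((540,800,3),np.uint8)
a=R(t,225,390,175,225,4.8);out[:240,:792]=a
b=R(s,325,395,185,315,2.2);out[242:242+b.shape[0],:b.shape[1]]=b
b=R(t,130,250,225,295,4);out[242:242+b.shape[0],200:200+b.shape[1]]=b
cv2.imwrite('pics/c8.png',out[:,:,::-1])
T=masks('power_block','top');S=masks('power_block','side')
for d in T:
    g=atz('top',d['position'],.03)
    e=[np.linalg.norm(proj('side',g)[0]-x['position']) for x in S]; j=int(np.argmin(e)); print('block',d['position'],g,e[j])
    if e[j]<12:
        for y in(.3,.6):
            p,f=fit({'top':d['pixels'],'side':S[j]['pixels']},BLOCK,[g[0],g[1],0,y]); print(np.round(p,4),round(f,3))
```

```text
29.225 [0.4374 0.1393 0.1719] 0.526310485147547 [-0.52  0.22  0.09  2.13 -0.03  0.79 -1.46]
block [147.3, 252.9] [0.45647798 0.38013371 0.03      ] 9.369044164918872
[ 0.4557  0.3957 -0.0135 -0.0553] 3.338
[ 0.4574  0.3993 -0.0208  0.0702] 3.351
```

View pics/c8.png

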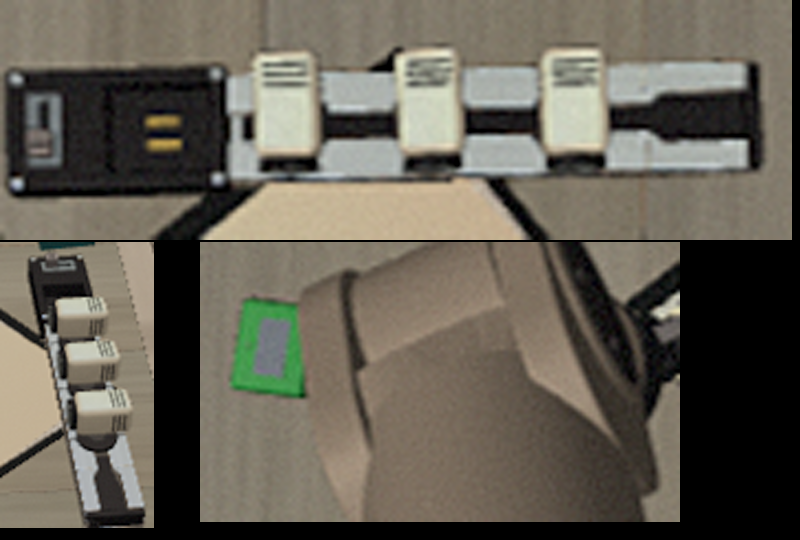

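All three lights sit locked with their lenses to the front. The arm hides the block in the top view, so I'll move it aside.

Call:
{"name": "drive_tool", "arguments": {"commands": [{"hand": 0.75, "translation": [5, -60, 0], "angular": [0, 0, 0]}, {"hand": 0.75, "translation": [10, -120, 10], "angular": [0, 0, 0]}, {"hand": 0.75, "translation": [10, -180, 10], "angular": [0, 0, 0]}, {"hand": 0.75, "translation": [10, -200, 10], "angular": [0, 0, 0]}, {"hand": 0.75, "translation": [10, -200, 10], "angular": [0, 0, 0]}]}}

```text
t: 29.95
eef_pos: [0.4468, -0.0638, 0.1812]
tool_rot: [0.0, 0.967, 0.257, -0.0]
contact_force: [-0.6, -0.0, -0.1]
gripper_width: 0.752
grasp_force: 0.0
```

```bash
cat > blk.py <<'E'
from h import *
import sys
t=shot('top');s=shot('side')
o=bot.get_obs();print(o['t'],np.round(o['eef_pos'],4),2*np.arctan2(o['tool_rot'][2],o['tool_rot'][1]))
T=masks('power_block','top');S=masks('power_block','side')
for d in T:
    col=t[d['pixels']].mean(0); 
    g=atz('top',d['position'],.03)
    e=[np.linalg.norm(proj('side',g)[0]-x['position']) for x in S]; j=int(np.argmin(e)) if e else -1; print('block',d['position'],g.round(3),e, col.round())
    r=cv2.minAreaRect(np.argwhere(d['pixels'])[:,::-1].astype(np.float32)); print(r)
    if col[1]-col[0]<30 and e and e[j]<12:
        for y in(.3,.6,.9):
            p,f=fit({'top':d['pixels'],'side':S[j]['pixels']},BLOCK,[g[0],g[1],0,y]); print(np.round(p,4),round(f,3))
E
python3 blk.py
```

```text
30.05 [ 0.4471 -0.0608  0.181 ] 0.5244548801056751
block [148.3, 251.1] [0.461 0.378 0.03 ] [np.float64(145.11290924412862)] [ 70. 124.  78.]
((150.229736328125, 251.1216278076172), (22.193862915039062, 23.509056091308594), 9.462322235107422)
block [204.9, 253.2] [0.456 0.241 0.03 ] [np.float64(119.40163590496604)] [174. 169. 153.]
((206.4384765625, 254.39231872558594), (20.465728759765625, 24.930980682373047), 60.2551155090332)
```

The block has been knocked from (195,269) to (205,253). I'll raise the arm so both cameras can see it.

Call:
{"name": "drive_tool", "arguments": {"commands": [{"hand": 0.75, "translation": [0, -60, 30], "angular": [0, 0, 0]}, {"hand": 0.75, "translation": [0, -120, 60], "angular": [0, 0, 0]}, {"hand": 0.75, "translation": [0, -170, 60], "angular": [0, 0, 0]}, {"hand": 0.75, "translation": [0, -170, 60], "angular": [0, 0, 0]}]}}

```text
t: 30.65
eef_pos: [0.4469, -0.2345, 0.2418]
tool_rot: [0.001, 0.966, 0.257, 0.0]
contact_force: [0.0, 1.1, 0.2]
gripper_width: 0.75
grasp_force: 0.0
```

```bash
python3 blk.py
python3 - <<'E'
from h import *
t=shot('top');s=shot('side')
R=lambda im,x0,x1,y0,y1,k:cv2.resize(im[y0:y1,x0:x1],None,fx=k,fy=k,interpolation=cv2.INTER_CUBIC)
out=np.zeros((360,800,3),np.uint8)
b=R(t,170,240,225,285,6);out[:b.shape[0],:b.shape[1]]=b
b=R(s,250,350,140,210,3.7);out[:b.shape[0],425:425+b.shape[1]]=b
cv2.imwrite('pics/c9.png',out[:,:,::-1])
E
```

```text
30.75 [ 0.4472 -0.2299  0.2407] 0.5261838766832371
block [150.1, 253.4] [0.455 0.373 0.03 ] [] [ 71. 124.  78.]
((150.2283172607422, 250.76588439941406), (22.73255157470703, 23.340778350830078), 8.746162414550781)
block [208.4, 251.9] [0.459 0.233 0.03 ] [] [176. 171. 154.]
((206.49998474121094, 254.49998474121094), (20.112241744995117, 24.43604278564453), 58.392494201660156)
```

View pics/c9.png

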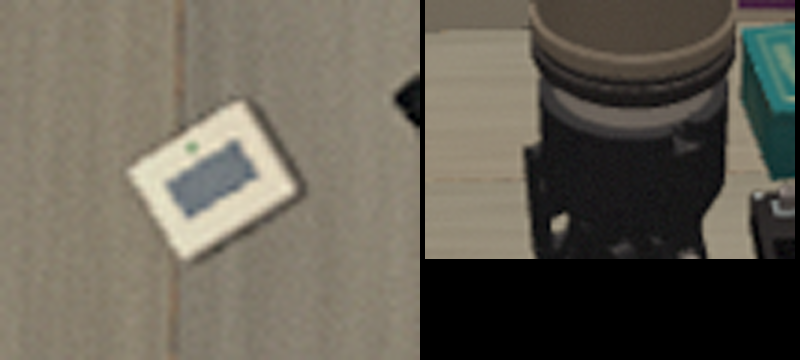

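Run:
```python
from h import *
t=shot('top')
x0,y0,x1,y1=180,230,235,280
M=np.zeros((480,640),bool); g=cv2.cvtColor(t,cv2.COLOR_RGB2GRAY); 
m=(cv2.inRange(t[y0:y1,x0:x1],(165,160,140),(255,255,255))>0).astype(np.uint8)
m=cv2.morphologyEx(m,cv2.MORPH_CLOSE,np.ones((7,7))); n,l,st,_=cv2.connectedComponentsWithStats(m); k=1+np.argmax(st[1:,4]); M[y0:y1,x0:x1]=l==k
print(st[k])
r=cv2.minAreaRect(np.argwhere(M)[:,::-1].astype(np.float32));print(r, atz('top',r[0],.037))
roi=(x0,y0,x1-x0,y1-y0); mm=M[y0:y1,x0:x1].astype(float)
for z in(.0,):
  best=min((minimize(lambda p:np.abs(sil('top',[box(-23,23,-28,28,20,38)],[p[0],p[1],z,p[2]],roi)-mm).sum(),[.45,.235,y],method='Nelder-Mead',options=dict(initial_simplex=[[.45,.235,y],[.46,.235,y],[.45,.245,y],[.45,.235,y+.15]])) for y in(.5,.6)),key=lambda r:r.fun)
  print(best.x.round(4),best.fun,mm.sum())
f=lambda c,z:atz('top',(c[0]/4.8+225-.4,c[1]/4.8+175-.4),z).round(4)
for c in((15,78),(15,187),(215,75),(218,178),(146,120),(180,120),(146,145),(180,145)): print(c,f(c,.035))
```

```text
[ 11  12  28  26 400]
((204.73529052734375, 254.55882263183594), (17.835853576660156, 22.29481315612793), 59.03623962402344) [0.45217311 0.24007744 0.037     ]
[0.4524 0.2411 0.5889] 105.5 400.0
(15, 78) [0.6063 0.1877 0.035 ]
(15, 187) [0.551  0.1869 0.035 ]
(215, 75) [0.6078 0.087  0.035 ]
(218, 178) [0.5555 0.0851 0.035 ]
(146, 120) [0.5849 0.1215 0.035 ]
(180, 120) [0.5849 0.1044 0.035 ]
(146, 145) [0.5722 0.1214 0.035 ]
(180, 145) [0.5722 0.1043 0.035 ]
```

Call:
{"name": "drive_tool", "arguments": {"commands": [{"hand": 0.85, "translation": [1, 58, -10], "angular": [0, 0, 0]}, {"hand": 0.85, "translation": [1, 116, -20], "angular": [0, 0, 0]}, {"hand": 0.85, "translation": [2, 174, -30], "angular": [0, 0, 0]}, {"hand": 0.85, "translation": [3, 232, -40], "angular": [0, 0, 0]}, {"hand": 0.85, "translation": [3, 290, -50], "angular": [0, 0, 0.05]}, {"hand": 0.85, "translation": [4, 348, -70], "angular": [0, 0, 0.05]}, {"hand": 0.85, "translation": [5, 405, -90], "angular": [0, 0, 0.05]}, {"hand": 0.85, "translation": [5, 460, -120], "angular": [0, 0, 0.05]}, {"hand": 0.85, "translation": [5, 470, -140], "angular": [0, 0, 0.05]}, {"hand": 0.85, "translation": [5, 470, -140], "angular": [0, 0, 0.05]}, {"hand": 0.85, "translation": [5, 470, -140], "angular": [0, 0, 0.05]}, {"hand": 0.85, "translation": [5, 470, -140], "angular": [0, 0, 0.05]}]}}

```text
t: 32.5
eef_pos: [0.4528, 0.2385, 0.102]
tool_rot: [-0.0, 0.959, 0.283, 0.001]
contact_force: [-0.3, -0.2, -0.3]
gripper_width: 0.851
grasp_force: 0.0
```

Run:
```python
from h import *
t=shot('top');s=shot('side')
o=bot.get_obs();print(o['t'],np.round(o['eef_pos'],4),2*np.arctan2(o['tool_rot'][2],o['tool_rot'][1]))
p=o['eef_pos'];c=proj('side',[.452,.2395,.03])[0];print(c,proj('side',[.452,.2395,0])[0])
x,y=int(c[0])-40,int(c[1])-45
b=cv2.resize(s[y:y+75,x:x+80],None,fx=7,fy=7,interpolation=cv2.INTER_CUBIC); print(x,y)
cv2.imwrite('pics/c10.png',b[:,:,::-1])
for n,P in dict(c=[0,0,38],a=[-23,-28,38],b=[23,-28,38],d=[-23,28,38]).items():
    ca,sa=np.cos(.58),np.sin(.58); w=np.array([.452+(P[0]*ca-P[1]*sa)/1e3,.2395+(P[0]*sa+P[1]*ca)/1e3,P[2]/1e3]); print(n,((proj('side',w)[0]-[x,y]+.5)*7).round())
```

```text
32.6 [0.4527 0.2387 0.1019] 0.5742838905636047
[297.39794373 182.69134791] [297.53711082 192.31140458]
257 137
c [286. 305.]
a [280. 365.]
b [384. 319.]
d [189. 291.]
```

View pics/c10.png

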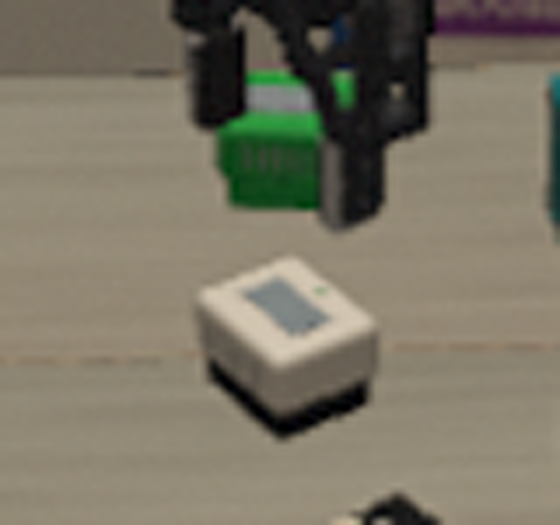

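Call:
{"name": "drive_tool", "arguments": {"commands": [{"hand": 0.85, "translation": [-0.5, 0.8, -30], "angular": [0, 0, 0]}, {"hand": 0.85, "translation": [-0.5, 0.8, -55], "angular": [0, 0, 0]}, {"hand": 0.85, "translation": [-0.5, 0.8, -72], "angular": [0, 0, 0]}, {"hand": 0.85, "translation": [-0.5, 0.8, -72], "angular": [0, 0, 0]}, {"hand": 0.35, "translation": [-0.5, 0.8, -72], "angular": [0, 0, 0]}, {"hand": 0.35, "translation": [-0.5, 0.8, -72], "angular": [0, 0, 0]}, {"hand": 0.35, "translation": [-0.5, 0.8, -72], "angular": [0, 0, 0]}, {"hand": 0.35, "translation": [-0.5, 0.8, -72], "angular": [0, 0, 0]}, {"hand": 0.35, "translation": [-0.5, 0.8, -72], "angular": [0, 0, 0]}], "force": 50}}

```text
t: 33.72
eef_pos: [0.4523, 0.2405, 0.03]
tool_rot: [-0.0, 0.959, 0.284, 0.001]
contact_force: [-1.3, -0.6, 6.1]
gripper_width: 0.645
grasp_force: 54.2
```

Call:
{"name": "drive_tool", "arguments": {"commands": [{"hand": 0.35, "translation": [0, 0, 20], "angular": [0, 0, 0]}, {"hand": 0.35, "translation": [0, 0, 50], "angular": [0, 0, 0]}, {"hand": 0.35, "translation": [0, 0, 80], "angular": [0, 0, 0]}, {"hand": 0.35, "translation": [0, 0, 80], "angular": [0, 0, 0]}, {"hand": 0.35, "translation": [0, 0, 80], "angular": [0, 0, 0]}]}}

```text
t: 34.35
eef_pos: [0.451, 0.2398, 0.1084]
tool_rot: [0.0, 0.959, 0.284, -0.0]
contact_force: [0.8, 0.1, -1.9]
gripper_width: 0.639
grasp_force: 53.5
```

The fingers opened to about 54.5 mm, so I gripped across the 56 mm side. That at least centres the block along y. I'll set it down and regrip a quarter turn on.

Call:
{"name": "drive_tool", "arguments": {"commands": [{"hand": 0.35, "translation": [0, 0, -40], "angular": [0, 0, 0]}, {"hand": 0.35, "translation": [0, 0, -65], "angular": [0, 0, 0]}, {"hand": 0.35, "translation": [0, 0, -75], "angular": [0, 0, 0]}, {"hand": 0.35, "translation": [0, 0, -79], "angular": [0, 0, 0]}, {"hand": 0.35, "translation": [0, 0, -79], "angular": [0, 0, 0]}, {"hand": 0.9, "translation": [0, 0, -79], "angular": [0, 0, 0]}, {"hand": 0.9, "translation": [0, 0, -79], "angular": [0, 0, 0]}, {"hand": 0.9, "translation": [0, 0, -79], "angular": [0, 0, 0]}, {"hand": 0.9, "translation": [0, 0, -60], "angular": [0, 0, 0]}, {"hand": 0.9, "translation": [0, 0, -30], "angular": [0, 0, 0]}, {"hand": 0.9, "translation": [0, 0, -20], "angular": [0, 0, 0]}]}}

```text
t: 35.72
eef_pos: [0.4524, 0.2406, 0.0905]
tool_rot: [-0.0, 0.959, 0.284, 0.001]
contact_force: [0.4, -0.4, -0.4]
gripper_width: 0.903
grasp_force: 0.0
```

Call:
{"name": "drive_tool", "arguments": {"commands": [{"hand": 0.9, "translation": [0, 0, 0], "angular": [0, 0, 0.17]}, {"hand": 0.9, "translation": [0, 0, 0], "angular": [0, 0, 0.34]}, {"hand": 0.9, "translation": [0, 0, 0], "angular": [0, 0, 0.51]}, {"hand": 0.9, "translation": [0, 0, 0], "angular": [0, 0, 0.68]}, {"hand": 0.9, "translation": [0, 0, 0], "angular": [0, 0, 0.85]}, {"hand": 0.9, "translation": [0, 0, 0], "angular": [0, 0, 1.02]}, {"hand": 0.9, "translation": [0, 0, 0], "angular": [0, 0, 1.19]}, {"hand": 0.9, "translation": [0, 0, 0], "angular": [0, 0, 1.36]}, {"hand": 0.9, "translation": [0, 0, 0], "angular": [0, 0, 1.5]}, {"hand": 0.9, "translation": [0, 0, 0], "angular": [0, 0, 1.571]}, {"hand": 0.9, "translation": [0, 0, 0], "angular": [0, 0, 1.571]}, {"hand": 0.9, "translation": [0, 0, 0], "angular": [0, 0, 1.571]}]}}

```text
t: 37.22
eef_pos: [0.4514, 0.24, 0.0887]
tool_rot: [-0.0, 0.478, 0.878, -0.0]
contact_force: [-0.2, 0.1, -0.6]
gripper_width: 0.9
grasp_force: 0.0
```

Call:
{"name": "drive_tool", "arguments": {"commands": [{"hand": 0.9, "translation": [0, 0, -30], "angular": [0, 0, 0]}, {"hand": 0.9, "translation": [0, 0, -50], "angular": [0, 0, 0]}, {"hand": 0.9, "translation": [0, 0, -58], "angular": [0, 0, 0]}, {"hand": 0.9, "translation": [0, 0, -58], "angular": [0, 0, 0]}, {"hand": 0.3, "translation": [0, 0, -58], "angular": [0, 0, 0]}, {"hand": 0.3, "translation": [0, 0, -58], "angular": [0, 0, 0]}, {"hand": 0.3, "translation": [0, 0, -58], "angular": [0, 0, 0]}, {"hand": 0.3, "translation": [0, 0, -58], "angular": [0, 0, 0]}, {"hand": 0.3, "translation": [0, 0, -58], "angular": [0, 0, 0]}], "force": 50}}

```text
t: 38.35
eef_pos: [0.4522, 0.2404, 0.032]
tool_rot: [0.0, 0.477, 0.879, 0.001]
contact_force: [-0.6, -1.0, 5.6]
gripper_width: 0.527
grasp_force: 51.7
```

Call:
{"name": "drive_tool", "arguments": {"commands": [{"hand": 0.3, "translation": [0, 0, 25], "angular": [0, 0, 0]}, {"hand": 0.3, "translation": [0, 0, 60], "angular": [0, 0, 0]}, {"hand": 0.3, "translation": [0, 0, 90], "angular": [0, 0, 0]}, {"hand": 0.3, "translation": [35, -35, 90], "angular": [0, 0, -0.15]}, {"hand": 0.3, "translation": [70, -70, 90], "angular": [0, 0, -0.3]}, {"hand": 0.3, "translation": [105, -102, 90], "angular": [0, 0, -0.45]}, {"hand": 0.3, "translation": [130, -126, 80], "angular": [0, 0, -0.551]}, {"hand": 0.3, "translation": [130, -126, 60], "angular": [0, 0, -0.551]}, {"hand": 0.3, "translation": [130, -126, 60], "angular": [0, 0, -0.551]}, {"hand": 0.3, "translation": [130, -126, 60], "angular": [0, 0, -0.551]}, {"hand": 0.3, "translation": [130, -126, 60], "angular": [0, 0, -0.551]}]}}

```text
t: 39.72
eef_pos: [0.5818, 0.1148, 0.0919]
tool_rot: [0.0, 0.698, 0.716, 0.001]
contact_force: [0.5, -0.2, -1.8]
gripper_width: 0.524
grasp_force: 51.7
```

Run:
```python
from h import *
s=shot('side')
o=bot.get_obs();p=o['eef_pos'];print(o['t'],np.round(p,4),2*np.arctan2(o['tool_rot'][2],o['tool_rot'][1]))
c=proj('side',p)[0];x,y=int(c[0])-40,int(c[1])-35
b=cv2.resize(s[y:y+75,x:x+80],None,fx=7,fy=7,interpolation=cv2.INTER_CUBIC); print(x,y)
cv2.imwrite('pics/c11.png',b[:,:,::-1])
f=lambda w:((proj('side',w)[0]-[x,y]+.5)*7).round()
O=p-[0,0,.031]
def rel(P,O): 
    ca,sa=np.cos(.025),np.sin(.025); return f(np.array([O[0]+(P[0]*ca-P[1]*sa)/1e3,O[1]+(P[0]*sa+P[1]*ca)/1e3,O[2]+P[2]/1e3]))
print('body bottom front corners',rel([-23,-28,14],O),rel([23,-28,14],O),'foot bottom',rel([-20,-24,0],O),rel([20,-24,0],O))
S=np.array([.5819,.1147,.021]); print('well rim near',rel([-22,-26,14],S),rel([22,-26,14],S))
```

```text
39.775 [0.5818 0.1147 0.0919] 1.5966044774920283
316 155
body bottom front corners [225. 348.] [365. 341.] foot bottom [230. 374.] [351. 368.]
well rim near [221. 440.] [353. 433.]
```

View pics/c11.png

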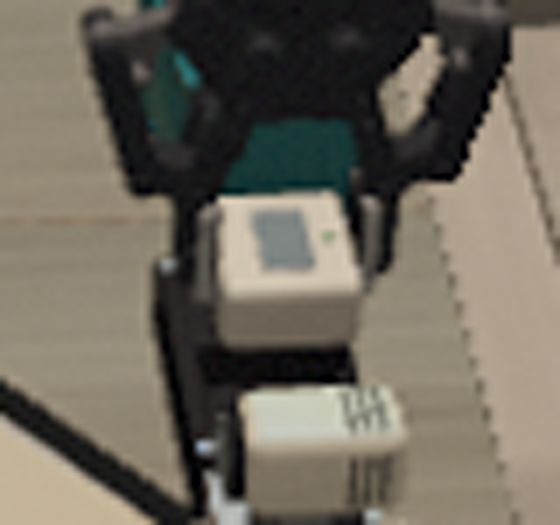

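Call:
{"name": "drive_tool", "arguments": {"commands": [{"hand": 0.3, "translation": [0, 0, -12], "angular": [0, 0, 0]}, {"hand": 0.3, "translation": [0, 0, -20], "angular": [0, 0, 0]}, {"hand": 0.3, "translation": [0, 0, -25], "angular": [0, 0, 0]}, {"hand": 0.3, "translation": [0, 0, -28], "angular": [0, 0, 0]}, {"hand": 0.3, "translation": [0, 0, -30], "angular": [0, 0, 0]}, {"hand": 0.3, "translation": [0, 0, -30], "angular": [0, 0, 0]}]}}

```text
t: 40.52
eef_pos: [0.5816, 0.1141, 0.061]
tool_rot: [-0.0, 0.698, 0.716, -0.0]
contact_force: [0.2, -0.4, -1.6]
gripper_width: 0.527
grasp_force: 51.7
```

Inside the well with no contact force. I'll keep going down.

Call:
{"name": "drive_tool", "arguments": {"commands": [{"hand": 0.3, "translation": [0, 0, -4], "angular": [0, 0, 0]}, {"hand": 0.3, "translation": [0, 0, -7], "angular": [0, 0, 0]}, {"hand": 0.3, "translation": [0, 0, -9], "angular": [0, 0, 0]}, {"hand": 0.3, "translation": [0, 0, -9], "angular": [0, 0, 0]}]}}

```text
t: 41.02
eef_pos: [0.5815, 0.1141, 0.053]
tool_rot: [0.0, 0.698, 0.716, -0.0]
contact_force: [-3.9, -0.7, 9.1]
gripper_width: 0.526
grasp_force: 53.0
```

Call:
{"name": "drive_tool", "arguments": {"commands": [{"hand": 0.3, "translation": [0, 0, -1.5], "angular": [0, 0, 0]}, {"hand": 0.3, "translation": [0, 0, -3], "angular": [0, 0, 0]}, {"hand": 0.3, "translation": [0, 0, -3], "angular": [0, 0, 0]}]}}

```text
t: 41.4
eef_pos: [0.5816, 0.1142, 0.0527]
tool_rot: [0.0, 0.698, 0.716, -0.0]
contact_force: [-11.4, -2.9, 35.0]
gripper_width: 0.528
grasp_force: 56.1
```

Call:
{"name": "drive_tool", "arguments": {"commands": [{"hand": 0.3, "translation": [0, 0, 3], "angular": [0, 0, 0]}, {"hand": 0.65, "translation": [0, 0, 3], "angular": [0, 0, 0]}, {"hand": 0.65, "translation": [0, 0, 3], "angular": [0, 0, 0]}, {"hand": 0.65, "translation": [0, 0, 20], "angular": [0, 0, 0]}, {"hand": 0.65, "translation": [0, 0, 60], "angular": [0, 0, 0]}, {"hand": 0.2, "translation": [-60, 0, 90], "angular": [0, 0, 0]}, {"hand": 0, "translation": [-110, 0, 90], "angular": [0, 0, 0]}, {"hand": 0, "translation": [-160, 0, 90], "angular": [0, 0, 0]}, {"hand": 0, "translation": [-160, 0, 90], "angular": [0, 0, 0]}]}}

```text
t: 42.52
eef_pos: [0.418, 0.1136, 0.1395]
tool_rot: [-0.0, 0.697, 0.717, -0.001]
contact_force: [0.4, -1.0, -0.3]
gripper_width: -0.001
grasp_force: 0.0
```

Run:
```python
from h import *
t=shot('top');s=shot('side')
o=bot.get_obs();print(o['t'],np.round(o['eef_pos'],4))
R=lambda im,x0,x1,y0,y1,k:cv2.resize(im[y0:y1,x0:x1],None,fx=k,fy=k,interpolation=cv2.INTER_CUBIC)
out=np.zeros((480,800,3),np.uint8)
b=R(t,218,284,180,225,6);out[:b.shape[0],:b.shape[1]]=b
b=R(s,325,390,175,240,6);out[:b.shape[0],405:405+b.shape[1]]=b
cv2.imwrite('pics/c12.png',out[:,:,::-1])
f=lambda w:(proj('side',w)[0]-[325,175]+.5)*6
S=np.array([.5819,.1147,.021])
for z in(.035,.038,.059): print(z,f(S+[-.023,-.028,z-.021]),f(S+[.023,-.028,z-.021]))
```

```text
42.625 [0.4223 0.1143 0.1401]
0.035 [131.97977277 259.5860054 ] [250.14435166 255.22435044]
0.038 [132.33819958 253.53761237] [250.68232889 249.18257568]
0.059 [134.87821963 210.67519464] [254.49464394 206.36821928]
```

View pics/c12.png

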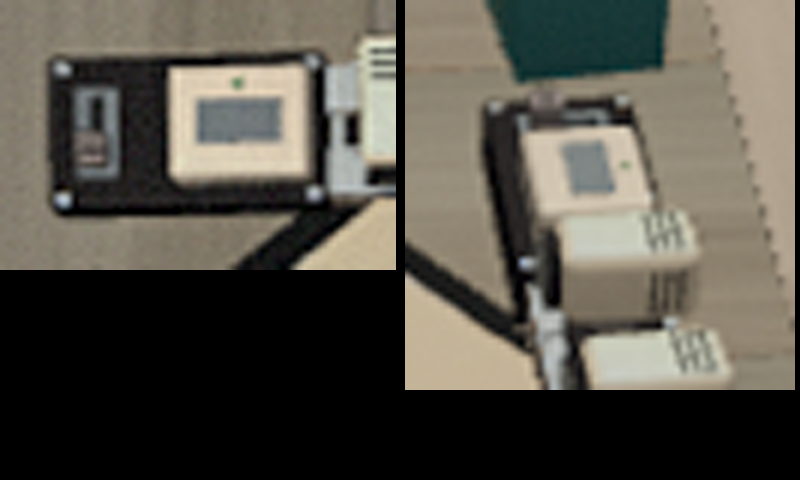

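Run:
```python
from h import *
print(atz('top',(232.7,204.2),.05),atz('side',(347.8,191.2),.05),tri((347.8,191.2),(232.7,204.2)))
```

```text
[0.57143397 0.17258405 0.05      ] [0.570681 0.169353 0.05    ] (array([0.57154347, 0.17307388, 0.04728314]), np.float64(0.0006127414328384536))
```

Call:
{"name": "drive_tool", "arguments": {"commands": [{"hand": 0, "translation": [50, 30, 0], "angular": [0, 0, 0]}, {"hand": 0, "translation": [100, 55, 0], "angular": [0, 0, 0]}, {"hand": 0, "translation": [112, 58, -20], "angular": [0, 0, 0]}, {"hand": 0, "translation": [112, 58, -60], "angular": [0, 0, 0]}, {"hand": 0, "translation": [112, 58, -83], "angular": [0, 0, 0]}, {"hand": 0, "translation": [112, 58, -83], "angular": [0, 0, 0]}, {"hand": 0, "translation": [112, 58, -83], "angular": [0, 0, 0]}], "force": 40}}

```text
t: 43.5
eef_pos: [0.535, 0.1724, 0.0569]
tool_rot: [0.0, 0.698, 0.716, 0.001]
contact_force: [-0.2, -0.7, 0.3]
gripper_width: 0.0
grasp_force: 0.0
```

Call:
{"name": "drive_tool", "arguments": {"commands": [{"hand": 0, "translation": [6, 0, 0], "angular": [0, 0, 0]}, {"hand": 0, "translation": [12, 0, 0], "angular": [0, 0, 0]}, {"hand": 0, "translation": [18, 0, 0], "angular": [0, 0, 0]}, {"hand": 0, "translation": [24, 0, 0], "angular": [0, 0, 0]}, {"hand": 0, "translation": [26, 0, 0], "angular": [0, 0, 0]}, {"hand": 0, "translation": [26, 0, 0], "angular": [0, 0, 0]}]}}

```text
t: 44.25
eef_pos: [0.5597, 0.1721, 0.056]
tool_rot: [0.0, 0.698, 0.716, 0.0]
contact_force: [0.1, -0.5, -0.6]
gripper_width: -0.002
grasp_force: 0.0
```

Call:
{"name": "drive_tool", "arguments": {"commands": [{"hand": 0, "translation": [2, 0, 0], "angular": [0, 0, 0]}, {"hand": 0, "translation": [4, 0, 0], "angular": [0, 0, 0]}, {"hand": 0, "translation": [6, 0, 0], "angular": [0, 0, 0]}]}}

```text
t: 44.62
eef_pos: [0.5655, 0.1721, 0.0559]
tool_rot: [-0.0, 0.698, 0.716, -0.0]
contact_force: [-0.4, 0.9, 1.0]
gripper_width: 0.0
grasp_force: 0.8
```

Call:
{"name": "drive_tool", "arguments": {"commands": [{"hand": 0, "translation": [2, 0, 0], "angular": [0, 0, 0]}, {"hand": 0, "translation": [3, 0, 0], "angular": [0, 0, 0]}]}}

```text
t: 44.88
eef_pos: [0.5686, 0.1722, 0.0559]
tool_rot: [-0.0, 0.698, 0.716, 0.0]
contact_force: [-0.8, 1.4, -0.4]
gripper_width: -0.005
grasp_force: 0.7
```

Call:
{"name": "drive_tool", "arguments": {"commands": [{"hand": 0, "translation": [2, 0, 0], "angular": [0, 0, 0]}, {"hand": 0, "translation": [4, 0, 0], "angular": [0, 0, 0]}]}}

```text
t: 45.12
eef_pos: [0.5705, 0.1722, 0.0557]
tool_rot: [-0.001, 0.698, 0.716, -0.002]
contact_force: [-9.8, 0.7, 6.4]
gripper_width: 0.005
grasp_force: 6.0
```

Call:
{"name": "drive_tool", "arguments": {"commands": [{"hand": 0, "translation": [1.5, 0, 0], "angular": [0, 0, 0]}, {"hand": 0, "translation": [3, 0, 0], "angular": [0, 0, 0]}]}}

```text
t: 45.38
eef_pos: [0.5709, 0.1723, 0.0555]
tool_rot: [-0.003, 0.698, 0.716, -0.004]
contact_force: [-17.2, -0.3, 12.8]
gripper_width: 0.005
grasp_force: 10.5
```

The force rises sharply, so the switch is at its end stop. I'll back off, rise and check.

Call:
{"name": "drive_tool", "arguments": {"commands": [{"hand": 0, "translation": [-15, 0, 0], "angular": [0, 0, 0]}, {"hand": 0, "translation": [-30, 0, 10], "angular": [0, 0, 0]}, {"hand": 0, "translation": [-40, 0, 60], "angular": [0, 0, 0]}, {"hand": 0, "translation": [-100, 0, 120], "angular": [0, 0, 0]}, {"hand": 0, "translation": [-160, 0, 120], "angular": [0, 0, 0]}, {"hand": 0, "translation": [-160, 0, 120], "angular": [0, 0, 0]}]}}

```text
t: 46.12
eef_pos: [0.4127, 0.1718, 0.1774]
tool_rot: [0.001, 0.698, 0.717, 0.001]
contact_force: [0.7, 0.4, -0.2]
gripper_width: -0.001
grasp_force: 0.0
```

Run:
```python
from h import *
t=shot('top');s=shot('side')
R=lambda im,x0,x1,y0,y1,k:cv2.resize(im[y0:y1,x0:x1],None,fx=k,fy=k,interpolation=cv2.INTER_CUBIC)
out=np.zeros((560,800,3),np.uint8)
b=R(t,218,390,175,225,4.6);out[:b.shape[0],:b.shape[1]]=b
b=R(s,325,400,175,320,2.2);out[235:235+b.shape[0],:b.shape[1]]=b
b=cv2.resize(t,(400,300));out[235:535,200:600]=b
cv2.imwrite('pics/c13.png',out[:,:,::-1])
```

```text
(no output)
```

View pics/c13.png

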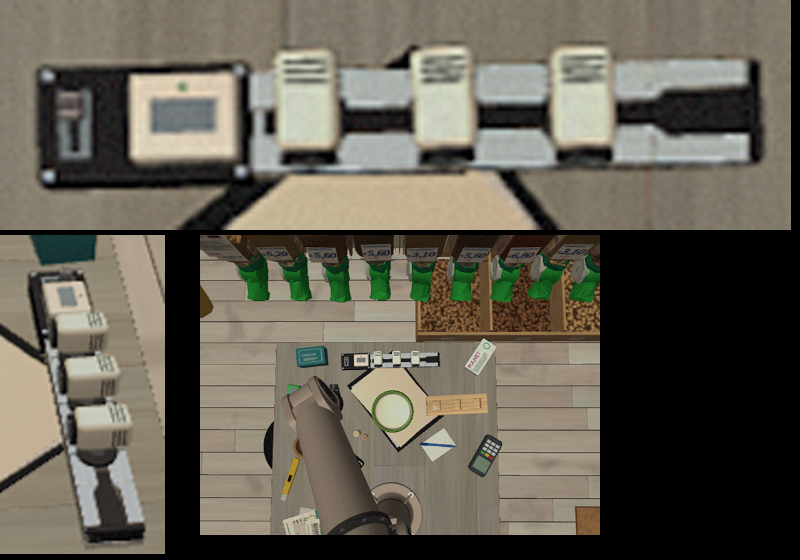

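The switch is at its back end, the block is seated, all three lights are locked facing the front, and the bystanders haven't moved.

```bash
python3 -c "
from station import bot
print(bot.hand_in())"
```

```text
the job is handed in; nothing more can be done
None
```

I locked all three lights at the stations with their lenses to the front, then plugged the power block home and slid the switch to on; the job is handed in, but no verdict came back.

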